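# Press a coffee machine's heater plate pack

## Robot

A 7-joint arm with a two-finger parallel gripper is mounted at the origin on the work surface. World frame = base frame: x ahead of the robot, y to its left, z up, the work surface at z = 0. Lengths are in m, angles in rad, forces in N, time in s.
With the tool pointing down it reaches from about 0.425 to 0.925 m from the base axis. Payload 6.8 kg.
Tool frame: the origin (TCP) lies between the finger pads; the fingertips stand finger_overhang ahead of it and the grasp point (between the pads) lies 6 mm ahead of it (finger_overhang is the distance from the TCP to the fingertips, in m); z points along the fingers, y is the line along which they close (so a half turn about z gives the same grasp; the last joint's range is limited). The gripper opens to 85 mm and grips with 20 to 120 N. Pads are 22 mm wide; open, the fingers measure 114 mm over their backs; the gripper's body (76 mm by 85 mm) begins 54 mm behind the grasp point. The pads swing forward as they close: fully open they stand 13 mm farther back than shut.
Start: joints at [-1.397, 0.477, 0.022, 1.555, -0.011, 1.109, -0.083], TCP at [0.188, 0.648, 0.256] pointing down, gripper open.
Joint ranges: [-2.96, 2.96], [-0.34, 2.1], [-1.41, 1.46], [0.24, 2.44], [-1.37, 4.51], [0.17, 1.92], [-2.96, 2.96]. Speed limits (rad/s): [2.39, 2.39, 3.14, 3.14, 3.14, 3.14, 3.14].

## Interface

Orientations are given as a unit quaternion [w, x, y, z].
In Python, from station import * gives the robot as it stands.
- The arm moves only by the tool drive_tool, never from a script. Its argument "increments" is a list of rows, each an object of numbers: "claw": the finger opening in m, from 0 to 0.0854; "dx", "dy", "dz": the shift along the tool's x, y, z in m; "wx", "wy", "wz": the turn, a rotation vector about the tool's x, y, z in degrees. A call has 1 to 20 rows; each row shifts and turns the commanded pose from where the row before left it, along the tool's axes as they then stand; what a row does not reach is not made up. A row lasts 1/8 s, in which the tool goes at most 62.5 mm and 10.7 degrees, less where a joint would pass 70% of its speed; a pose out of reach is approached as far as the arm can. A call with a gripper value outside its range is refused whole. The fingers move at their own pace and stop on an object; "newtons" is the grip in N (left out, the last holds). Time passes only in rows, so rows that do not move let the fingers close. It gives the time, the measured TCP pose, the force, the opening and the grip force at its end, in the units of the state.
- get_obs(): the state, without advancing time (a new reading comes with each control period).
- read_camera(name): name is "side" or "top" or "wrist"; returns (picture, depth): 480x640x3 uint8, red, green, blue; 480x640 float32, m along the optical axis (not along the pixel's ray), 0 where there is no reading.
- calibration(name): a dict with "intrinsics" (3x3 intrinsics, pixels), "k1" (the pictures are not rectified: a ray, as slopes to the right and down, at radius r is drawn at 1 + k1 r^2 times it, then the intrinsics apply), "R" (3x3) and "t" (3): a world point X has camera coordinates R X + t; the wrist camera has in their place "mount" (4x4, takes a point from camera to tool coordinates, whose origin is the TCP and whose axes are the flange's). Camera axes: x right, y down, z forward; pixel columns grow to the right and rows downward; lengths in m; the calibration is good to about 2 mm. A picture is of the moment at which its call begins: read the wrist's pose just before it. calibration takes no time and is no camera call.
- hand_in(): hands the job in; it is judged then, once.
The state is a dict: "t": time; "q": joint angles; "joint_vel": joint speeds; "joint_torque": joint torques, N m; "eef_pos": TCP position; "tool_rot": TCP orientation; "contact_force": force on the tool from outside, world axes, zero at the start; "torque": the same for the moment, N m; "gripper_width": opening from 0.0 (shut) to 1.0 (fully open); "grasp_force": force on a finger pad.
Only numpy, scipy, OpenCV 4.12 (cv2) and the standard library are available. Lean on these libraries where they do the work, as an engineer would, in place of code of your own. Each camera call takes 0.05 s, during which the arm holds its last target. There are 200 camera calls.

## Task

Assemble the coffee machine's heater pack in the bench press: draw the press's bed fully out, thread every aluminium heater plate on the bench over its two pins and the red end plate last on top, all lying flat. Then slide the bed fully home under the ram and work the pump lever up and down in full strokes until the ram bears on the end plate and comes no further; leave the lever up, and do not disturb the other things on the bench.

Things in the scene. Friction and masses are not known exactly. Their poses are not given: they have to be found in the camera images.
- bed_seat (a point): centre of the top face of the press's slide-out bed (aluminium, 92 x 150 mm, top 27 mm above the bench), midway between its two pins. y runs along the line of the pins and the bed's travel, pointing home (in under the ram, away from the knob); x points away from the robot, z up; these are the axes of the whole press. Moves with the bed
- pin_tip (a point): tip of the locating pin at the bed's knob end. Two upright steel pins stand on the bed, 45 mm either side of bed_seat along its y: 10 mm thick, 56 mm tall, the last 10 mm tapering to 4 mm
- bed (a joint): travel of the slide-out bed in m: 0 = home, bed centred under the ram; 0.20 = drawn fully out, clear of the press head, against its stop. It slides with about 3 N of friction and stays where it is left
- bed_knob (a point): centre of the upright black round knob at the outer end of the bed, 26 mm in diameter, 28 mm tall (its top 14 mm above this point, 76 mm above the bench), on a thinner stem; it moves with the bed
- ram_face (a point): centre of the lower face of the press ram's dark steel foot (50 x 46 mm), facing down, under the head of the blue press
- ram (a joint): how far the ram has come down, in m (0 to 0.045); at 0 its face is 65 mm above the bed, just clear of the pins. Each full lever stroke brings it down about 8 mm until it bears on what is below; then it stops and a relief valve lets the lever go on moving. It stays down and cannot be raised, so the bed must be loaded and home first
- lever (a joint): pump lever angle in rad: 0 = up at rest, 0.75 = fully down; a spring brings it back up (about 12 N at the grip near the bottom of the stroke). A stroke only counts if it goes nearly all the way down and all the way back up
- lever_grip (a point): middle of the black rubber grip (26 mm thick, 75 mm long) of the pump lever, 164 mm from its pivot; at rest the lever points towards the robot and 0.45 rad upwards, fully down it points 0.30 rad below level; it swings in the upright plane along the press's x axis
- lever_pivot (a point): the pump lever's pivot on the side of the press (position only; axis along the press's y), 215 mm above the bench
- end_plate_mid (a point): the centre (half-way up its 12 mm) of the red end plate, 120 x 50 x 12 mm, with the same two 14 mm holes 90 mm apart; about 0.3 kg; y along its length, z up; either way round fits
- end_plate_top (a point): centre of the end plate's upper face, 6 mm above its centre
- plate1_mid (a point): heater plate 1: centre (half-way up its 8 mm) of a flat aluminium plate 120 x 50 x 8 mm with orange seal lines on top and two 14 mm through holes, 90 mm apart, near its ends; about 0.12 kg; y along the 120 mm length through both holes, z up; either way round fits. Two to four such plates lie on the bench; absent ones read None
- plate2_mid (a point): heater plate 2: like plate 1, its centre and axes as there; None if absent
- plate3_mid (a point): heater plate 3: like plate 1, its centre and axes as there; None if absent
- plate4_mid (a point): heater plate 4: like plate 1, its centre and axes as there; None if absent
- screwdriver: a bystander, not part of the job: green-handled screwdriver lying near the press; origin under its middle
- drip_tray: a bystander, not part of the job: black drip tray 110 x 160 x 35 mm with a steel grille; origin under its centre
- spray_bottle: a bystander, not part of the job: blue spray bottle with a red head, 180 mm tall; origin under its centre, z up
- portafilter: a bystander, not part of the job: steel portafilter with a black handle; origin under its cup
- multimeter: a bystander, not part of the job: yellow multimeter 85 x 165 x 34 mm; origin under its centre
- brush: a bystander, not part of the job: brush lying on the bench; origin under its middle
- mug: a bystander, not part of the job: white mug 92 mm tall; origin under its centre, z up
There are look-alikes about, which are no part of the job. What is meant by the part that bears end_plate_mid is not purple, turquoise or yellow, and is the larger of those in its own colour.

How it is judged:
On the way, in this order (a step that is already met when the one before it is completed fails the run):
1. the bed is drawn fully out (within 10 mm of its stop) (value of joint bed above 0.19 m), for 0.2 s.
2. every heater plate present lies flat on the bed with both pins through its holes, the end plate on top of them (horizontal distance between each of plate1_mid, plate2_mid, plate3_mid, plate4_mid, end_plate_mid and bed_seat below 0.006 m and angle between each of plate1_mid, plate2_mid, plate3_mid, plate4_mid, end_plate_mid's own z axis and vertical below 0.06 rad and angle between the y axis of each of plate1_mid, plate2_mid, plate3_mid, plate4_mid, end_plate_mid and the y axis of bed_seat, either way round below 0.08 rad and z of plate1_mid in the frame of bed_seat between 0.002 and 0.045 m and z of plate2_mid in the frame of bed_seat between 0.002 and 0.045 m and z of plate3_mid in the frame of bed_seat between 0.002 and 0.045 m and z of plate4_mid in the frame of bed_seat between 0.002 and 0.045 m and z of end_plate_mid in the frame of bed_seat between 0.002 and 0.045 m and z of end_plate_mid in the frame of plate1_mid above 0.006 m and z of end_plate_mid in the frame of plate2_mid above 0.006 m and z of end_plate_mid in the frame of plate3_mid above 0.006 m and z of end_plate_mid in the frame of plate4_mid above 0.006 m), for 0.3 s.
3. the bed is fully home under the ram (within 5 mm) with the pack on its pins (all of step 2 and value of joint bed below 0.005 m), for 0.2 s.
4. the pump lever has been worked fully down (beyond 0.66 rad) (value of joint lever above 0.66 rad).
5. and has come back up (below 0.1 rad) (value of joint lever below 0.1 rad).
6. the ram bears on the end plate (z of ram_face in the frame of end_plate_top between -0.003 and 0.0015 m), for 0.2 s.
At the end, for the whole second after the job is handed in: Every heater plate present is on both pins and flat (centre within 6 mm of the bed's, tilt under 0.06 rad), the end plate on top of them all, the bed home within 5 mm, the ram's face on the end plate (gap under 1.5 mm), the lever back up (under 0.1 rad) and everything at rest (all of step 3 and all of step 6 and value of joint lever below 0.1 rad and velocity of joint ram below 0.005 m/s); the robot touches nothing.
It fails at once if another thing on the bench is shifted by more than 6 cm or knocked over (distance of any of screwdriver, drip_tray, spray_bottle, portafilter, multimeter, brush, mug from where it was at the start of the episode above 0.06 m or angle between any of spray_bottle, mug's own z axis and vertical above 0.7 rad).
Of plate1, plate2, plate3, plate4 only 2 to 4 are there at a start; the rules pass over those that are not, and their reading is None.
At some moment in a run one of plate1, plate2, plate3, plate4, end_plate may be knocked a few centimetres aside while the robot is not near it.
Once in a run the grip may slacken for a moment while it holds something.
It also fails if it takes over 210 s, if anything falls off the work surface, if the arm or the gripper's body presses on something with over 40 N, if the wrist force passes 120 N, or if a joint passes its speed limit or range.

## Working session

There is one attempt and no reset: what is moved stays moved. The work goes in short steps, Python scripts to look and compute and a tool call to move; the robot and the scene stay as the last step left them, time stands still between calls to the robot, and variables do not carry over. Pictures are saved under pics/ and viewed, at most 14 in all, crops included, and the job is handed in when it is done.

Besides the shell and the picture viewer there is one more tool, called in YAML: its name, and indented under it one key for each argument. drive_tool: Moves the arm, as the interface text tells. Its arguments: {"type":"object","properties":{"increments":{"type":"array","items":{"type":"object","properties":{"claw":{"type":"number"},"dx":{"type":"number"},"dy":{"type":"number"},"dz":{"type":"number"},"wx":{"type":"number"},"wy":{"type":"number"},"wz":{"type":"number"}}}},"newtons":{"type":"number"}},"required":["increments"]}

```bash
ls; mkdir -p pics
python3 - <<'E'
from station import *
import cv2,numpy as np
o=get_obs();print({k:np.round(v,3).tolist() for k,v in o.items()})
for n in["side","top","wrist"]:
    p,d=read_camera(n);c=calibration(n);print(n,{k:np.round(v,4).tolist() for k,v in c.items()})
    cv2.imwrite(f"pics/{n}0.png",p[:,:,::-1]);np.save(f"pics/{n}0.npy",d)
E
```

```text
pics
{'t': 0.0, 'q': [-1.397, 0.478, 0.022, 1.556, -0.011, 1.109, -0.083], 'joint_vel': [0.001, 0.002, -0.002, 0.0, 0.001, 0.0, -0.002], 'joint_torque': [-0.001, -59.646, 1.608, -28.119, 0.012, 0.01, -0.0], 'eef_pos': [0.188, 0.648, 0.255], 'tool_rot': [-0.0, 0.14, 0.99, -0.001], 'contact_force': [-0.363, 0.137, -0.005], 'torque': [0.034, 0.084, -0.05], 'grasp_force': 0.0, 'gripper_width': 1.001}
side {'intrinsics': [[605.7567, 0.0, 315.9729], [0.0, 605.7567, 239.9806], [0.0, 0.0, 1.0]], 'k1': -0.012, 'R': [[0.7858, -0.6185, 0.0014], [-0.4093, -0.5216, -0.7486], [0.4638, 0.5877, -0.663]], 't': [-0.4682, 0.2815, 1.5616]}
top {'intrinsics': [[443.9761, 0.0, 320.3401], [0.0, 443.9761, 241.3063], [0.0, 0.0, 1.0]], 'k1': -0.0715, 'R': [[0.0051, -0.9999, 0.0106], [-0.9954, -0.006, -0.0956], [0.0957, -0.01, -0.9954]], 't': [-0.0947, 0.5452, 1.3253]}
wrist {'intrinsics': [[352.0354, 0.0, 321.1311], [0.0, 352.0354, 241.9056], [0.0, 0.0, 1.0]], 'k1': -0.0712, 'mount': [[0.0003, -0.9503, -0.3113, 0.0777], [1.0, 0.0004, -0.0003, 0.0], [0.0005, -0.3113, 0.9503, -0.1183], [0.0, 0.0, 0.0, 1.0]]}
```

View pics/top0.png

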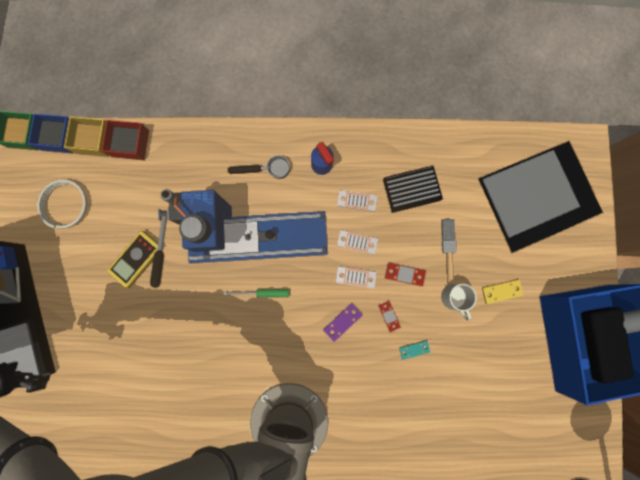

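View pics/side0.png

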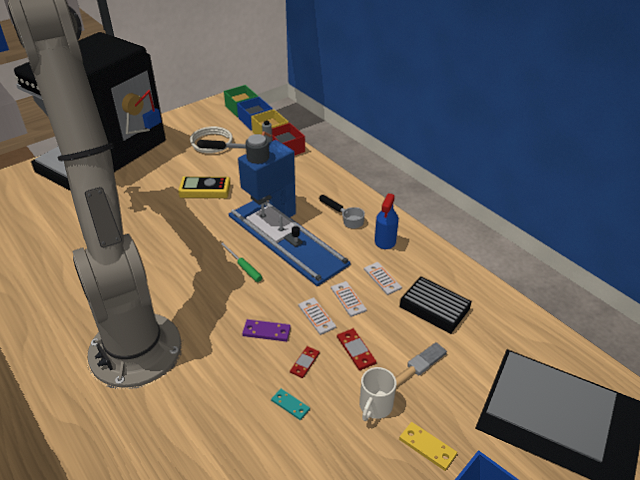

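Top view: three striped heater plates at (357,200), (357,242), (356,277). End-plate candidates are red large (405,273), red small (389,316), purple (343,321), turquoise (415,350) and yellow (502,291). The large red one at (405,273) fits: it isn't an excluded colour and it is the larger of the two reds. The press is at (205,220), its bed knob at about (270,235), and the lever grip at (156,268).

```bash
cat > h.py <<'E'
from station import *
import cv2,numpy as np
from scipy.spatial.transform import Rotation as Ro
def cam(name,o=None):
    c=calibration(name);K=np.array(c["intrinsics"]);D=np.array([c["k1"],0,0,0,0.])
    if name=="wrist":
        T=np.eye(4);q=o["tool_rot"];T[:3,:3]=Ro.from_quat([q[1],q[2],q[3],q[0]]).as_matrix();T[:3,3]=o["eef_pos"]
        M=T@np.array(c["mount"]);R=M[:3,:3].T;t=-R@M[:3,3]
    else: R=np.array(c["R"]);t=np.array(c["t"])
    return K,D,R,t
def ray(C,uv):
    K,D,R,t=C
    n=cv2.undistortPoints(np.array(uv,float).reshape(-1,1,2),K,D).reshape(-1,2)
    return -R.T@t,np.c_[n,np.ones(len(n))]@R
def plane(C,uv,z):
    o,d=ray(C,uv);return o+d*((z-o[2])/d[:,2])[:,None]
def proj(C,X):
    K,D,R,t=C;return cv2.projectPoints(np.array(X,float).reshape(-1,1,3),cv2.Rodrigues(R)[0],t,K,D)[0].reshape(-1,2)
def tri(C1,u1,C2,u2):
    A=[];b=[]
    for C,u in((C1,u1),(C2,u2)):
        o,d=ray(C,[u]);d=d[0]/np.linalg.norm(d[0]);P=np.eye(3)-np.outer(d,d);A.append(P);b.append(P@o)
    x=np.linalg.lstsq(np.vstack(A),np.hstack(b),rcond=None)[0]
    return x,np.linalg.norm(np.vstack(A)@x-np.hstack(b))
def blobs(mask,amin=30):
    out=[]
    for c in cv2.findContours(mask.astype(np.uint8),cv2.RETR_EXTERNAL,cv2.CHAIN_APPROX_NONE)[0]:
        if cv2.contourArea(c)>amin: out.append(c)
    return out
def look(n):
    o=get_obs();p,d=read_camera(n);return o,p,d,cam(n,o)
def rect(C,c,z):
    P=plane(C,c.reshape(-1,2),z)[:,:2].astype(np.float32)
    (cx,cy),(w,h),a=cv2.minAreaRect(P)
    if w<h:w,h,a=h,w,a+90
    return np.round([cx,cy,w,h,(a-90+90)%180-90],4) # angle of long axis from +x...
E
python3 - <<'E'
from h import *
t=cv2.imread("pics/top0.png");s=cv2.imread("pics/side0.png")
a=cv2.resize(t[180:370,300:530],None,fx=2.6,fy=2.6);b=cv2.resize(s[180:340,180:340],None,fx=3,fy=3)
cv2.imwrite("pics/crop1.png",a)
cv2.imwrite("pics/crop2.png",np.hstack([cv2.resize(t[180:300,130:300],None,fx=2.5,fy=2.5)[:300],cv2.resize(s[130:250,200:340],(350,300))]))
C=cam("top");hsv=cv2.cvtColor(t,cv2.COLOR_BGR2HSV)
H,S,V=cv2.split(hsv)
red=((H<6)|(H>174))&(S>120)&(V>80)
for c in blobs(red,60): print("red",c.mean(0).round(),rect(C,c,.012))
wh=(S<60)&(V>150);wh=cv2.morphologyEx(wh.astype(np.uint8),cv2.MORPH_CLOSE,np.ones((5,5)))
for c in blobs(wh,150): print("white",c.mean(0).round(),rect(C,c,.008))
d=np.load("pics/top0.npy");
for u in [(357,200),(357,242),(356,277),(405,273),(389,316),(270,235),(240,238),(156,268),(160,195),(305,235),(350,330)]:
    K,D,R,t_=C;o_,r=ray(C,[u]);X=o_+r[0]*d[u[1],u[0]];print(u,X.round(3))
E
```

```text
red [[419. 277.]] [ 4.38800e-01 -3.94200e-01  4.33000e-02  3.41000e-02  8.91416e+01]
red [[392. 271.]] [ 4.56200e-01 -3.12500e-01  4.60000e-02  3.32000e-02  7.80711e+01]
red [[325. 153.]] [ 8.25700e-01 -1.05000e-01  7.36000e-02  2.84000e-02 -6.06402e+01]
red [[122. 139.]] [ 0.8719  0.5434  0.1215  0.1134 -4.9473]
white [[261. 411.]] [3.44000e-02 8.34000e-02 1.66700e-01 4.57000e-02 6.26883e+01]
white [[463. 301.]] [ 0.368  -0.5291  0.1049  0.0828 72.1123]
white [[405. 274.]] [ 4.472e-01 -3.541e-01  4.380e-02  4.310e-02  7.806e+01]
white [[356. 277.]] [ 0.4387 -0.2012  0.1208  0.0511 -8.3328]
white [[123. 269.]] [ 4.56900e-01  5.18800e-01  5.15000e-02  3.49000e-02 -4.26891e+01]
white [[357. 242.]] [  0.5471  -0.2057   0.1204   0.0506 -12.8476]
white [[240. 243.]] [0.5556 0.1773 0.1482 0.1075 3.9533]
white [[191. 228.]] [ 5.86600e-01  3.10100e-01  5.02000e-02  5.02000e-02 -8.79259e+01]
white [[356. 200.]] [ 0.6765 -0.2051  0.1195  0.0503 -7.7738]
white [[ 62. 203.]] [0.6637 0.7346 0.1578 0.1516 0.1965]
white [[591.  51.]] [ 1.1968 -1.003   0.1554  0.0852 39.6913]
white [[546.  46.]] [ 1.2142e+00 -8.5010e-01  1.1000e-01  4.0700e-02  5.1823e+01]
white [[262.  44.]] [ 1.1926  0.1027  0.147   0.1064 43.9608]
white [[214.  39.]] [1.21430e+00 2.60200e-01 1.07800e-01 4.05000e-02 5.14447e+01]
(357, 200) [ 0.678 -0.206  0.006]
(357, 242) [ 0.546 -0.205  0.013]
(356, 277) [ 0.438 -0.202  0.011]
(405, 273) [ 0.451 -0.352  0.012]
(389, 316) [ 0.32  -0.302  0.01 ]
(270, 235) [0.558 0.056 0.084]
(240, 238) [0.554 0.153 0.028]
(156, 268) [0.452 0.309 0.301]
(160, 195) [0.691 0.414 0.004]
(305, 235) [ 0.566 -0.045  0.019]
(350, 330) [ 0.276 -0.184 -0.002]
```

View pics/crop1.png

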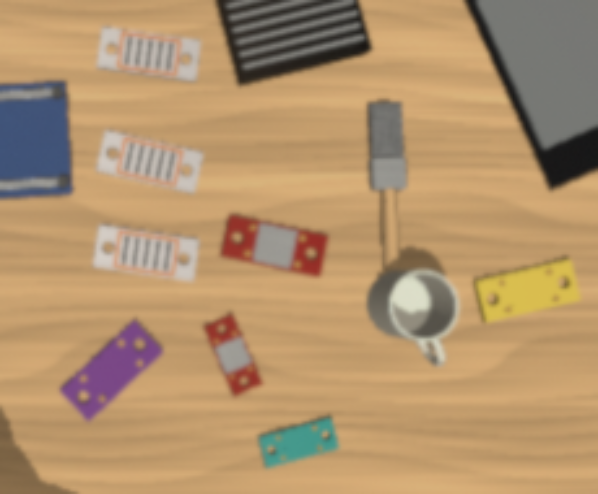

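View pics/crop2.png

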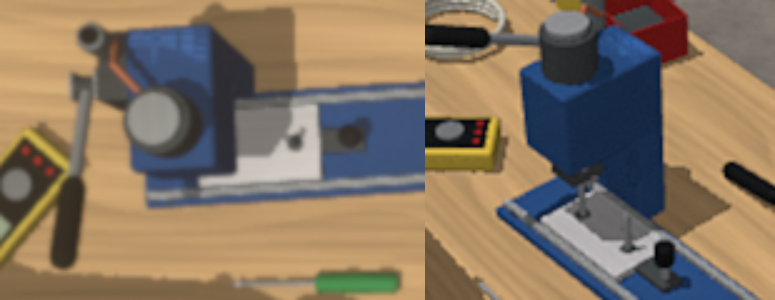

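The crop confirms it: the large red plate (275,245 in the crop) is clearly bigger than the small red one (232,355). In the press crop, both pins are visible, the knob sits at the outer end, and the bed looks home. Next I work out the knob position and the first moves.

```bash
cat >> h.py <<'E'
def rel(pos,heading,o=None):
    """tool-frame shift (after turning) and turn about tool z to reach pos with tool x at heading (deg, world), tool down"""
    o=o or get_obs();q=o["tool_rot"];R=Ro.from_quat([q[1],q[2],q[3],q[0]])
    h=np.radians(heading);X=np.array([np.cos(h),np.sin(h),0]);Z=np.array([0,0,-1.]);G=np.c_[X,np.cross(Z,X),Z]
    w=(R.inv()*Ro.from_matrix(G)).as_rotvec(degrees=True)
    d=np.array(pos)-o["eef_pos"]
    print("pos",np.round(o["eef_pos"],4),"t",round(o["t"],2),"turn",w.round(1),"shift now-axes",R.inv().apply(d).round(4),"after-turn axes",(G.T@d).round(4))
E
python3 - <<'E'
from h import *
T,S=cam("top"),cam("side")
print("knobtop",tri(T,(269.6,234.4),S,(295.6,227)))
d=np.load("pics/top0.npy")
for u in [(193,228),(224,210),(224,240),(215,200),(185,205),(160,235),(170,200)]:
    o_,r=ray(T,[u]);print(u,(o_+r[0]*d[u[1],u[0]]).round(3))
im=cv2.imread("pics/top0.png");H,s,V=cv2.split(cv2.cvtColor(im,cv2.COLOR_BGR2HSV))
m=(H>100)&(H<125)&(s>90)
for c in blobs(m,800):
    if 230<c[:,0,1].mean()<260: print(rect(T,c[c[:,0,0]>245][:,None] if 0 else c,.02),c.reshape(-1,2).min(0),c.reshape(-1,2).max(0))
print(calibration("wrist").keys());rel([.55,.06,.32],180)
E
```

```text
knobtop (array([0.56110911, 0.05651962, 0.08127951]), np.float64(0.002194040059607865))
(193, 228) [0.549 0.219 0.31 ]
(224, 210) [0.625 0.185 0.119]
(224, 240) [0.537 0.179 0.136]
(215, 200) [0.633 0.186 0.231]
(185, 205) [0.617 0.26  0.246]
(160, 235) [0.538 0.321 0.249]
(170, 200) [0.623 0.289 0.279]
[ 5.6790e-01 -3.8000e-03  2.0390e-01  9.0200e-02  3.9482e+00] [258 218] [325 250]
dict_keys(['intrinsics', 'k1', 'mount'])
pos [0.1876 0.648  0.2556] t 0.15 turn [ -0.1  -0.  -16.1] shift now-axes [-0.5116 -0.4641 -0.0637] after-turn axes [-0.3624 -0.588  -0.0644]
```

drive_tool:
  increments:
    - {"dz": -0.06}
    - {"dz": -0.06}
    - {"dz": -0.06}
    - {"dz": -0.02}
  newtons: 60

```text
schema error: expected keys claw, dx, dy, dz, wx, wy, wz
```

drive_tool:
  increments:
    - {"dx": 0, "dy": 0, "dz": -0.05, "wx": 0, "wy": 0, "wz": -8, "claw": 0.085}
    - {"dx": 0, "dy": 0, "dz": -0.05, "wx": 0, "wy": 0, "wz": -8, "claw": 0.085}
    - {"dx": 0, "dy": 0, "dz": -0.05, "wx": 0, "wy": 0, "wz": 0, "claw": 0.085}
    - {"dx": 0, "dy": 0, "dz": -0.05, "wx": 0, "wy": 0, "wz": 0, "claw": 0.085}
    - {"dx": -0.03, "dy": -0.05, "dz": 0, "wx": 0, "wy": 0, "wz": 0, "claw": 0.085}
    - {"dx": -0.03, "dy": -0.05, "dz": 0, "wx": 0, "wy": 0, "wz": 0, "claw": 0.085}
    - {"dx": -0.03, "dy": -0.05, "dz": 0, "wx": 0, "wy": 0, "wz": 0, "claw": 0.085}
    - {"dx": -0.03, "dy": -0.05, "dz": 0, "wx": 0, "wy": 0, "wz": 0, "claw": 0.085}
    - {"dx": -0.03, "dy": -0.05, "dz": 0, "wx": 0, "wy": 0, "wz": 0, "claw": 0.085}
    - {"dx": -0.03, "dy": -0.05, "dz": 0, "wx": 0, "wy": 0, "wz": 0, "claw": 0.085}
    - {"dx": -0.03, "dy": -0.05, "dz": 0, "wx": 0, "wy": 0, "wz": 0, "claw": 0.085}
    - {"dx": -0.03, "dy": -0.05, "dz": 0, "wx": 0, "wy": 0, "wz": 0, "claw": 0.085}
    - {"dx": -0.03, "dy": -0.05, "dz": 0, "wx": 0, "wy": 0, "wz": 0, "claw": 0.085}
    - {"dx": -0.03, "dy": -0.05, "dz": 0, "wx": 0, "wy": 0, "wz": 0, "claw": 0.085}
    - {"dx": -0.03, "dy": -0.05, "dz": 0, "wx": 0, "wy": 0, "wz": 0, "claw": 0.085}
    - {"dx": -0.03, "dy": -0.04, "dz": 0, "wx": 0, "wy": 0, "wz": 0, "claw": 0.085}
  newtons: 60

```text
t: 2.15
eef_pos: [0.5467, 0.055, 0.4564]
tool_rot: [0.0, 0.002, 1.0, 0.0]
contact_force: [0.6, 0.1, -0.6]
gripper_width: 0.996
grasp_force: 0.0
```

drive_tool:
  increments:
    - {"dx": 0, "dy": 0, "dz": 0.05, "wx": 0, "wy": 0, "wz": 0, "claw": 0.085}
    - {"dx": 0, "dy": 0, "dz": 0.05, "wx": 0, "wy": 0, "wz": 0, "claw": 0.085}
    - {"dx": 0, "dy": 0, "dz": 0.04, "wx": 0, "wy": 0, "wz": 0, "claw": 0.085}
    - {"dx": 0, "dy": 0, "dz": 0, "wx": 0, "wy": 0, "wz": 0, "claw": 0.085}

```text
t: 2.65
eef_pos: [0.5442, 0.0573, 0.3136]
tool_rot: [-0.003, 0.001, 1.0, -0.001]
contact_force: [0.4, 0.0, -0.2]
gripper_width: 0.997
grasp_force: 0.0
```

Run:
```python
from h import *
o,p,d,C=look("wrist");cv2.imwrite("pics/w1.png",p[:,:,::-1]);np.save("pics/w1.npy",d)
import json;json.dump({k:np.array(v).tolist() for k,v in o.items()},open("pics/w1.json","w"))
print(o["eef_pos"],proj(C,[[.561,.0565,.076],[.561,.1,.083],[.561,.19,.083]]))
```

```text
[0.54418371 0.05730926 0.31355875] [[321.47562459 223.39586414]
 [363.80770317 225.08811175]
 [450.36256954 225.10431397]]
```

View pics/w1.png

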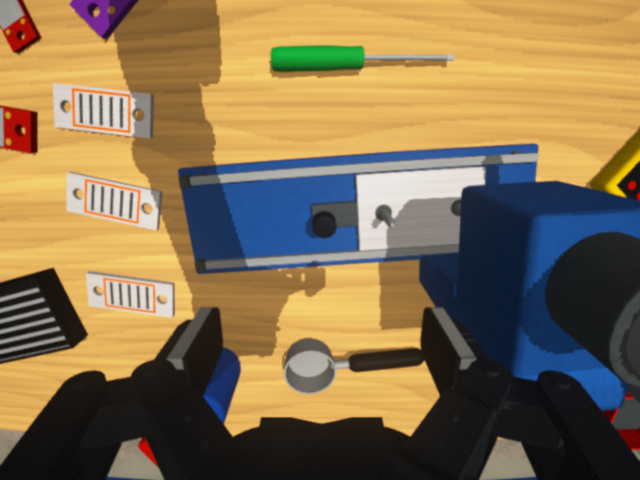

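The wrist view shows the knob at (324,223), pin tips at about (382,211) and (456,208), and the bed's edge at x=357. The far pin stands by the head, so the bed is about home. The fingers (closing along y) have room around the knob.

Run:
```python
from h import *
import json
o=json.load(open("pics/w1.json"));C=cam("wrist",o)
K=plane(C,[(324,223)],.076);print("knob",K)
P=plane(C,[(383,212),(457,208)],.083);print("pins",P,np.linalg.norm(P[1]-P[0]))
L=plane(C,[(190,181),(537,157),(199,267),(419,257)],.022);v=L[1]-L[0];print(L,"axis deg vs +y",np.degrees(np.arctan2(v[0],v[1])),np.degrees(np.arctan2(*(L[3]-L[2])[:2])))
E=plane(C,[(357,212),(484,167),(359,250),(357,176)],.027);print(E)
d=np.load("pics/w1.npy")
for u in [(468,200),(470,300)]:
    a,r=ray(C,[u]);print(u,(a+r[0]*d[u[1],u[0]]).round(3))
print(plane(C,[(468,200)],.15))
rel([K[0,0],K[0,1],.2],180)
```

```text
knob [[0.5605766  0.05913935 0.076     ]]
pins [[0.54723941 0.11909439 0.083     ]
 [0.54291256 0.19497775 0.083     ]] 0.07600661557679132
[[ 0.52328683 -0.09791843  0.022     ]
 [ 0.4946204   0.30885902  0.022     ]
 [ 0.63175221 -0.0987072   0.022     ]
 [ 0.61857438  0.17798141  0.022     ]] axis deg vs +y -4.0310843794719196 -2.7267617960501895
[[0.56008183 0.09829267 0.027     ]
 [0.50672085 0.24368725 0.027     ]
 [0.60744992 0.10208338 0.027     ]
 [0.51791089 0.09715441 0.027     ]]
(468, 200) [0.521 0.177 0.151]
(470, 300) [0.603 0.181 0.17 ]
[[0.52163824 0.17704135 0.15      ]]
pos [0.5457 0.0574 0.316 ] t 2.7 turn [-0.  -0.1 -0.2] shift now-axes [-0.0151  0.0019  0.1159] after-turn axes [-0.0149  0.0017  0.116 ]
```

drive_tool:
  increments:
    - {"dx": -0.015, "dy": 0.001, "dz": 0.05, "wx": 0, "wy": 0, "wz": -4, "claw": 0.055}
    - {"dx": 0, "dy": 0, "dz": 0.05, "wx": 0, "wy": 0, "wz": 0, "claw": 0.055}
    - {"dx": 0, "dy": 0, "dz": 0.04, "wx": 0, "wy": 0, "wz": 0, "claw": 0.055}
    - {"dx": 0, "dy": 0, "dz": 0, "wx": 0, "wy": 0, "wz": 0, "claw": 0.055}
    - {"dx": 0, "dy": 0, "dz": 0, "wx": 0, "wy": 0, "wz": 0, "claw": 0.055}

```text
t: 3.32
eef_pos: [0.5632, 0.0587, 0.179]
tool_rot: [0.002, -0.034, 0.999, 0.0]
contact_force: [0.4, 0.8, 0.8]
gripper_width: 0.64
grasp_force: 0.0
```

Run:
```python
from h import *
import station;print([x for x in dir(station) if x[0]!='_'])
print(globals().get("finger_overhang"))
rel([.5606,.0591,.072],184);print(get_obs()["gripper_width"])
```

```text
['PlanningError', 'calibration', 'finger_overhang', 'get_obs', 'hand_in', 'read_camera']
0.025
pos [0.5632 0.0587 0.179 ] t 3.33 turn [ 0.   0.2 -0.1] shift now-axes [0.003  0.0005 0.107 ] after-turn axes [0.0025 0.0006 0.107 ]
0.6396284184103682
```

drive_tool:
  increments:
    - {"dx": 0.002, "dy": 0.001, "dz": 0.04, "wx": 0, "wy": 0, "wz": 0, "claw": 0.055}
    - {"dx": 0, "dy": 0, "dz": 0.04, "wx": 0, "wy": 0, "wz": 0, "claw": 0.055}
    - {"dx": 0, "dy": 0, "dz": 0.03, "wx": 0, "wy": 0, "wz": 0, "claw": 0.055}
    - {"dx": 0, "dy": 0, "dz": 0, "wx": 0, "wy": 0, "wz": 0, "claw": 0.01}
    - {"dx": 0, "dy": 0, "dz": 0, "wx": 0, "wy": 0, "wz": 0, "claw": 0.01}
    - {"dx": 0, "dy": 0, "dz": 0, "wx": 0, "wy": 0, "wz": 0, "claw": 0.01}
    - {"dx": 0, "dy": 0, "dz": 0, "wx": 0, "wy": 0, "wz": 0, "claw": 0.01}
    - {"dx": 0, "dy": -0.02, "dz": 0, "wx": 0, "wy": 0, "wz": 0, "claw": 0.01}
    - {"dx": 0, "dy": -0.02, "dz": 0, "wx": 0, "wy": 0, "wz": 0, "claw": 0.01}
    - {"dx": 0, "dy": -0.02, "dz": 0, "wx": 0, "wy": 0, "wz": 0, "claw": 0.01}
    - {"dx": 0, "dy": -0.02, "dz": 0, "wx": 0, "wy": 0, "wz": 0, "claw": 0.01}
    - {"dx": 0, "dy": -0.02, "dz": 0, "wx": 0, "wy": 0, "wz": 0, "claw": 0.01}
    - {"dx": 0, "dy": 0, "dz": 0, "wx": 0, "wy": 0, "wz": 0, "claw": 0.01}
  newtons: 60

```text
t: 4.95
eef_pos: [0.568, -0.0426, 0.0686]
tool_rot: [0.003, -0.032, 0.999, -0.001]
contact_force: [-0.2, -2.6, 9.3]
gripper_width: 0.284
grasp_force: 60.7
```

drive_tool:
  increments:
    - {"dx": 0, "dy": -0.02, "dz": 0, "wx": 0, "wy": 0, "wz": 0, "claw": 0.01}
    - {"dx": 0, "dy": -0.01, "dz": 0, "wx": 0, "wy": 0, "wz": 0, "claw": 0.01}
    - {"dx": 0, "dy": -0.01, "dz": 0, "wx": 0, "wy": 0, "wz": 0, "claw": 0.01}
    - {"dx": 0, "dy": 0, "dz": 0, "wx": 0, "wy": 0, "wz": 0, "claw": 0.01}

```text
t: 5.45
eef_pos: [0.5707, -0.0809, 0.0686]
tool_rot: [0.002, -0.033, 0.999, -0.0]
contact_force: [-0.4, -1.5, 9.3]
gripper_width: 0.288
grasp_force: 60.7
```

drive_tool:
  increments:
    - {"dx": 0, "dy": -0.01, "dz": 0, "wx": 0, "wy": 0, "wz": 0, "claw": 0.01}
    - {"dx": 0, "dy": 0, "dz": 0, "wx": 0, "wy": 0, "wz": 0, "claw": 0.01}

```text
t: 5.7
eef_pos: [0.5714, -0.0905, 0.0686]
tool_rot: [0.002, -0.033, 0.999, -0.0]
contact_force: [-0.4, 0.2, 9.4]
gripper_width: 0.288
grasp_force: 60.7
```

drive_tool:
  increments:
    - {"dx": 0, "dy": -0.01, "dz": 0, "wx": 0, "wy": 0, "wz": 0, "claw": 0.01}
    - {"dx": 0, "dy": 0, "dz": 0, "wx": 0, "wy": 0, "wz": 0, "claw": 0.01}

```text
t: 5.95
eef_pos: [0.5714, -0.0909, 0.0685]
tool_rot: [0.0, -0.037, 0.999, 0.005]
contact_force: [-5.7, 21.3, 19.8]
gripper_width: 0.283
grasp_force: 62.4
```

drive_tool:
  increments:
    - {"dx": 0, "dy": 0.01, "dz": 0, "wx": 0, "wy": 0, "wz": 0, "claw": 0.055}
    - {"dx": 0, "dy": 0, "dz": 0, "wx": 0, "wy": 0, "wz": 0, "claw": 0.055}
    - {"dx": 0, "dy": 0, "dz": 0, "wx": 0, "wy": 0, "wz": 0, "claw": 0.055}
    - {"dx": 0, "dy": 0, "dz": -0.05, "wx": 0, "wy": 0, "wz": 0, "claw": 0.055}
    - {"dx": 0, "dy": 0, "dz": -0.06, "wx": 0, "wy": 0, "wz": 0, "claw": 0.085}
    - {"dx": 0, "dy": 0.02, "dz": -0.06, "wx": 0, "wy": 0, "wz": 0, "claw": 0.085}
    - {"dx": 0.03, "dy": 0.03, "dz": -0.06, "wx": 0, "wy": 0, "wz": 0, "claw": 0.085}
    - {"dx": 0, "dy": 0, "dz": 0, "wx": 0, "wy": 0, "wz": 0, "claw": 0.085}
    - {"dx": 0, "dy": 0, "dz": 0, "wx": 0, "wy": 0, "wz": 0, "claw": 0.085}

```text
t: 7.08
eef_pos: [0.5404, -0.0477, 0.2862]
tool_rot: [-0.0, -0.033, 0.999, -0.0]
contact_force: [0.3, -0.5, -0.2]
gripper_width: 0.989
grasp_force: 0.0
```

Run:
```python
from h import *
import json
o,p,d,C=look("wrist");cv2.imwrite("pics/w2.png",p[:,:,::-1]);np.save("pics/w2.npy",d)
json.dump({k:np.array(v).tolist() for k,v in o.items()},open("pics/w2.json","w"));print(o["eef_pos"],o["contact_force"])
```

```text
[ 0.54037516 -0.0476787   0.28617596] [ 0.25189398 -0.45942078 -0.18521255]
```

View pics/w2.png

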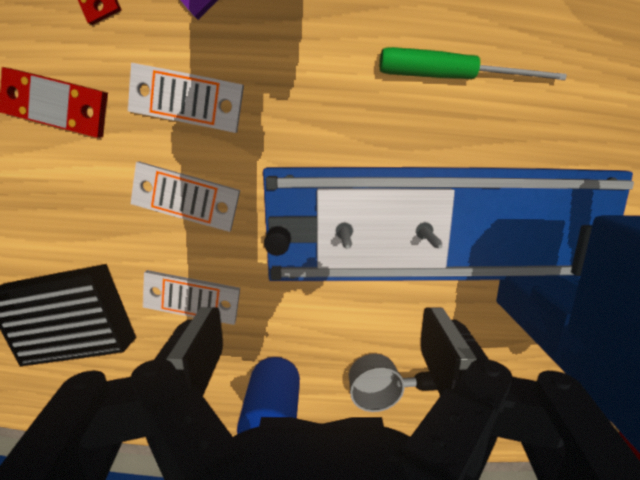

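The bed is fully out: its white plate spans (318..452, 188..270), pin bases are at about (345,230) and (424,231), and tips at (345,243) and (438,243). The three heater plates are at (185,97), (186,196), (191,296) with holes visible; the red end plate is at (52,102).

Run:
```python
from h import *
import json
o=json.load(open("pics/w2.json"));C=cam("wrist",o);im=cv2.imread("pics/w2.png");H,S,V=cv2.split(cv2.cvtColor(im,cv2.COLOR_BGR2HSV))
m=((S<40)&(V>95)).astype(np.uint8);m[:,460:]=0;m[305:,:]=0
m=cv2.morphologyEx(m,cv2.MORPH_CLOSE,np.ones((9,9)));
m=cv2.morphologyEx(m,cv2.MORPH_OPEN,np.ones((9,9)))
for c in blobs(m,1000):
    z=.027 if c[:,0,0].mean()>300 else .008
    print(c.mean(0).round(),rect(C,c,z))
print("corners",plane(C,[(318,188),(454,190),(449,270),(318,270)],.027).mean(0))
print("bases",plane(C,[(344,230),(424,231)],.029),"tips",plane(C,[(345,243),(438,243)],.083))
# depth check
d=np.load("pics/w2.npy")
for u in [(345,243),(438,243),(385,210),(160,80),(150,180)]:
    a,r=ray(C,[u]);print(u,(a+r[0]*d[u[1],u[0]]).round(4))
x=im[150:290,290:470];cv2.imwrite("pics/c3.png",np.hstack([cv2.resize(x,None,fx=4,fy=4,interpolation=cv2.INTER_CUBIC)]))
```

```text
[[187. 292.]] [ 0.6649 -0.2073  0.1232  0.0432  4.5197]
[[372. 220.]] [0.5701 0.0053 0.1961 0.1194 4.0254]
[[189. 197.]] [  0.5481  -0.2065   0.1195   0.0497 -12.7817]
[[ 48. 101.]] [ 4.48800e-01 -3.58300e-01  4.48000e-02  4.48000e-02  7.85108e+01]
[[189.  98.]] [ 0.4402 -0.2023  0.1197  0.0492 -8.1529]
corners [0.56831805 0.02526855 0.027     ]
bases [[ 0.56976454 -0.02116356  0.029     ]
 [ 0.5648681   0.06829396  0.029     ]] tips [[ 0.56728724 -0.02372656  0.083     ]
 [ 0.56126761  0.06640162  0.083     ]]
(345, 243) [ 0.5682 -0.0235  0.0802]
(438, 243) [0.5617 0.0669 0.0817]
(385, 210) [0.5447 0.0222 0.0262]
(160, 80) [ 0.4236 -0.227   0.0092]
(150, 180) [ 0.5309 -0.2449  0.0086]
```

View pics/c3.png

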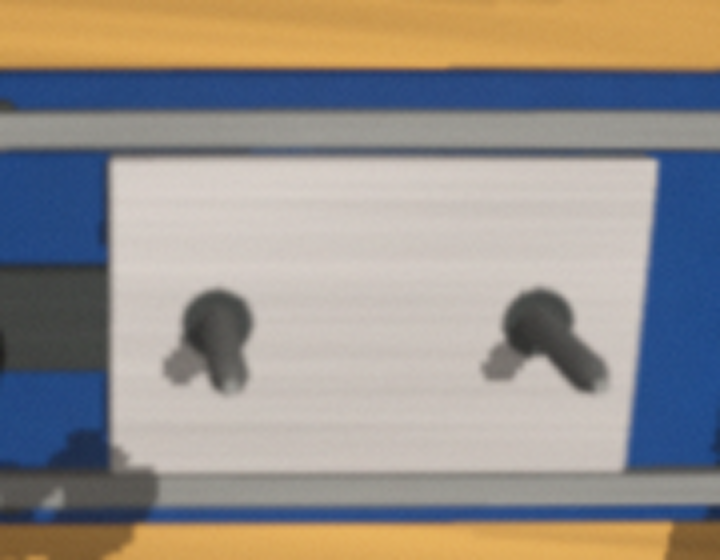

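drive_tool:
  increments:
    - {"dx": 0, "dy": 0, "dz": 0, "wx": 0, "wy": 0, "wz": 10.6, "claw": 0.065}
    - {"dx": 0, "dy": 0, "dz": 0, "wx": 0, "wy": 0, "wz": 10.6, "claw": 0.065}
    - {"dx": 0, "dy": 0, "dz": 0, "wx": 0, "wy": 0, "wz": 10.6, "claw": 0.065}
    - {"dx": 0, "dy": 0, "dz": 0, "wx": 0, "wy": 0, "wz": 10.6, "claw": 0.065}
    - {"dx": 0, "dy": 0, "dz": 0, "wx": 0, "wy": 0, "wz": 10.6, "claw": 0.065}
    - {"dx": 0, "dy": 0, "dz": 0, "wx": 0, "wy": 0, "wz": 10.6, "claw": 0.065}
    - {"dx": 0, "dy": 0, "dz": 0, "wx": 0, "wy": 0, "wz": 10.6, "claw": 0.065}
    - {"dx": 0, "dy": 0, "dz": 0, "wx": 0, "wy": 0, "wz": 10.6, "claw": 0.065}
    - {"dx": 0, "dy": 0, "dz": 0, "wx": 0, "wy": 0, "wz": 10.6, "claw": 0.065}
    - {"dx": 0, "dy": 0, "dz": 0, "wx": 0, "wy": 0, "wz": 10.6, "claw": 0.065}
    - {"dx": 0, "dy": 0, "dz": 0, "wx": 0, "wy": 0, "wz": 0, "claw": 0.065}

```text
t: 8.5
eef_pos: [0.5403, -0.0477, 0.2851]
tool_rot: [-0.0, 0.778, 0.628, -0.002]
contact_force: [0.6, 0.9, 0.7]
gripper_width: 0.76
grasp_force: 0.0
```

Run:
```python
from h import *
print(get_obs()["q"])
rel([.5475,-.206,.16],77.2)
```

```text
[-0.65210533  0.28068659  0.76609533  1.87649785 -0.21783038  1.07303839
 -0.01185607]
pos [ 0.5403 -0.0477  0.2851] t 8.5 turn [-0.1  0.1  0.7] shift now-axes [-0.153   0.0406  0.1254] after-turn axes [-0.1528  0.0421  0.1251]
```

drive_tool:
  increments:
    - {"dx": -0.051, "dy": 0.014, "dz": 0.01, "wx": 0, "wy": 0, "wz": 0.7, "claw": 0.065}
    - {"dx": -0.051, "dy": 0.014, "dz": 0.03, "wx": 0, "wy": 0, "wz": 0, "claw": 0.065}
    - {"dx": -0.051, "dy": 0.014, "dz": 0.045, "wx": 0, "wy": 0, "wz": 0, "claw": 0.065}
    - {"dx": 0, "dy": 0, "dz": 0.04, "wx": 0, "wy": 0, "wz": 0, "claw": 0.065}
    - {"dx": 0, "dy": 0, "dz": 0, "wx": 0, "wy": 0, "wz": 0, "claw": 0.065}
    - {"dx": 0, "dy": 0, "dz": 0, "wx": 0, "wy": 0, "wz": 0, "claw": 0.065}

```text
t: 9.25
eef_pos: [0.5486, -0.2001, 0.1669]
tool_rot: [0.0, 0.781, 0.624, 0.0]
contact_force: [-0.5, 0.3, 0.8]
gripper_width: 0.765
grasp_force: 0.0
```

```bash
cat >> h.py <<'E'
def plates(z=.008,save=None):
    """light plates in the wrist view: centre/size/angle from +y, tool-frame offset for a grasp"""
    o,p,d,C=look("wrist")
    if save: cv2.imwrite(save,p[:,:,::-1])
    H,S,V=cv2.split(cv2.cvtColor(p,cv2.COLOR_RGB2HSV))
    m=((S<45)&(V>90)).astype(np.uint8)
    m=cv2.morphologyEx(m,cv2.MORPH_CLOSE,np.ones((13,13)));m=cv2.morphologyEx(m,cv2.MORPH_OPEN,np.ones((11,11)))
    for c in blobs(m,2500): print(c.mean(0).round(),rect(C,c,z))
    return o,p,C
E
python3 - <<'E'
from h import *
o,p,C=plates(save="pics/w3.png");print(proj(C,[[.5475,-.206,.008]]));rel([.5475,-.206,.030],77.2)
E
```

```text
[[568. 357.]] [ 0.7563 -0.3959  0.1605  0.0552 14.556 ]
[[193. 250.]] [ 0.4406 -0.2022  0.1201  0.0511 -8.3769]
[[320. 231.]] [  0.5485  -0.2066   0.1191   0.049  -12.6894]
[[475. 197.]] [ 0.678  -0.2061  0.1194  0.0513 -7.6027]
[[264.  12.]] [ 5.478e-01 -4.130e-02  9.930e-02  2.460e-02  7.640e+01]
[[318.61572512 235.95984249]]
pos [ 0.5491 -0.2     0.1675] t 9.3 turn [ 0.1 -0.   0.1] shift now-axes [-0.0063 -0.0005  0.1375] after-turn axes [-0.0062 -0.0002  0.1375]
```

View pics/w3.png

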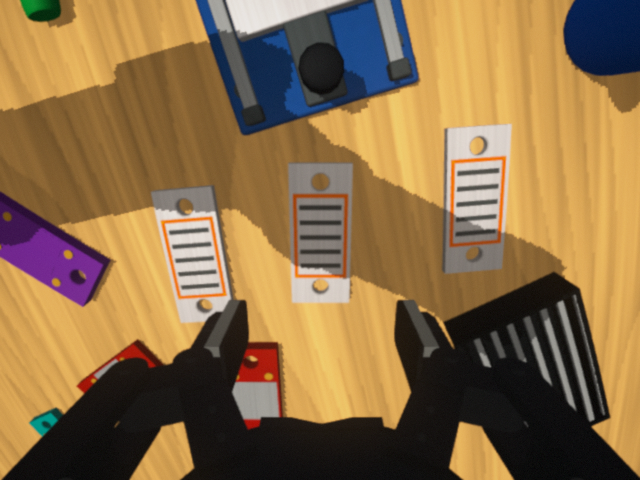

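drive_tool:
  increments:
    - {"dx": -0.0065, "dy": -0.0005, "dz": 0.05, "wx": 0, "wy": 0, "wz": 0, "claw": 0.065}
    - {"dx": 0, "dy": 0, "dz": 0.05, "wx": 0, "wy": 0, "wz": 0, "claw": 0.065}
    - {"dx": 0, "dy": 0, "dz": 0.025, "wx": 0, "wy": 0, "wz": 0, "claw": 0.065}
    - {"dx": 0, "dy": 0, "dz": 0.011, "wx": 0, "wy": 0, "wz": 0, "claw": 0.065}
    - {"dx": 0, "dy": 0, "dz": 0, "wx": 0, "wy": 0, "wz": 0, "claw": 0.065}
    - {"dx": 0, "dy": 0, "dz": 0, "wx": 0, "wy": 0, "wz": 0, "claw": 0.065}

```text
t: 10.05
eef_pos: [0.5473, -0.2066, 0.0317]
tool_rot: [0.001, 0.782, 0.624, 0.001]
contact_force: [0.1, 0.2, -0.0]
gripper_width: 0.763
grasp_force: 0.0
```

drive_tool:
  increments:
    - {"dx": 0, "dy": 0, "dz": 0, "wx": 0, "wy": 0, "wz": 0, "claw": 0.03}
    - {"dx": 0, "dy": 0, "dz": 0, "wx": 0, "wy": 0, "wz": 0, "claw": 0.03}
    - {"dx": 0, "dy": 0, "dz": 0, "wx": 0, "wy": 0, "wz": 0, "claw": 0.03}
  newtons: 60

```text
t: 10.42
eef_pos: [0.5471, -0.2068, 0.0326]
tool_rot: [0.001, 0.782, 0.623, 0.001]
contact_force: [-4.2, 2.7, 19.8]
gripper_width: 0.352
grasp_force: 9.6
```

drive_tool:
  increments:
    - {"dx": 0, "dy": 0, "dz": -0.005, "wx": 0, "wy": 0, "wz": 0, "claw": 0.065}
    - {"dx": 0, "dy": 0, "dz": 0, "wx": 0, "wy": 0, "wz": 0, "claw": 0.065}
    - {"dx": 0, "dy": 0, "dz": 0, "wx": 0, "wy": 0, "wz": 0, "claw": 0.065}
    - {"dx": 0, "dy": 0, "dz": 0, "wx": 0, "wy": 0, "wz": 0, "claw": 0.065}
    - {"dx": 0, "dy": 0, "dz": 0.012, "wx": 0, "wy": 0, "wz": 0, "claw": 0.065}
    - {"dx": 0, "dy": 0, "dz": 0, "wx": 0, "wy": 0, "wz": 0, "claw": 0.065}

```text
t: 11.18
eef_pos: [0.5452, -0.2059, 0.0218]
tool_rot: [-0.001, 0.782, 0.624, -0.001]
contact_force: [-0.3, -0.8, -0.5]
gripper_width: 0.758
grasp_force: 0.0
```

drive_tool:
  increments:
    - {"dx": 0, "dy": 0, "dz": 0, "wx": 0, "wy": 0, "wz": 0, "claw": 0.045}
    - {"dx": 0, "dy": 0, "dz": 0, "wx": 0, "wy": 0, "wz": 0, "claw": 0.045}
    - {"dx": 0, "dy": 0, "dz": 0, "wx": 0, "wy": 0, "wz": 0, "claw": 0.045}

```text
t: 11.55
eef_pos: [0.5462, -0.2065, 0.0233]
tool_rot: [0.0, 0.782, 0.623, 0.0]
contact_force: [-0.1, -0.1, 1.5]
gripper_width: 0.562
grasp_force: 62.0
```

drive_tool:
  increments:
    - {"dx": 0, "dy": 0, "dz": -0.03, "wx": 0, "wy": 0, "wz": 0, "claw": 0.04}
    - {"dx": 0, "dy": 0, "dz": -0.05, "wx": 0, "wy": 0, "wz": 0, "claw": 0.04}
    - {"dx": 0, "dy": 0, "dz": -0.05, "wx": 0, "wy": 0, "wz": -8, "claw": 0.04}
    - {"dx": 0, "dy": 0, "dz": 0, "wx": 0, "wy": 0, "wz": -8.8, "claw": 0.04}
    - {"dx": 0, "dy": 0, "dz": 0, "wx": 0, "wy": 0, "wz": 0, "claw": 0.04}

```text
t: 12.18
eef_pos: [0.5462, -0.2061, 0.1535]
tool_rot: [0.0, 0.683, 0.731, 0.001]
contact_force: [-0.0, 0.3, -1.0]
gripper_width: 0.565
grasp_force: 62.3
```

Run:
```python
from h import *
o=get_obs();print(o["grasp_force"],o["gripper_width"],o["contact_force"])
rel([.5675,.0238,.155],94.1)
```

```text
62.34570622444153 0.5651432294726008 [-0.00411362  0.31461838 -0.96335085]
pos [ 0.5462 -0.2061  0.1535] t 12.18 turn [ 0.1 -0.  -0.2] shift now-axes [ 0.2279  0.0369 -0.0013] after-turn axes [ 0.2278  0.0377 -0.0015]
```

drive_tool:
  increments:
    - {"dx": 0.046, "dy": 0.008, "dz": 0, "wx": 0, "wy": 0, "wz": 0, "claw": 0.04}
    - {"dx": 0.046, "dy": 0.008, "dz": 0, "wx": 0, "wy": 0, "wz": 0, "claw": 0.04}
    - {"dx": 0.046, "dy": 0.007, "dz": 0, "wx": 0, "wy": 0, "wz": 0, "claw": 0.04}
    - {"dx": 0.045, "dy": 0.007, "dz": 0, "wx": 0, "wy": 0, "wz": 0, "claw": 0.04}
    - {"dx": 0.045, "dy": 0.007, "dz": 0, "wx": 0, "wy": 0, "wz": 0, "claw": 0.04}
    - {"dx": 0, "dy": 0, "dz": 0, "wx": 0, "wy": 0, "wz": 0, "claw": 0.04}
    - {"dx": 0, "dy": 0, "dz": 0, "wx": 0, "wy": 0, "wz": 0, "claw": 0.04}

```text
t: 13.05
eef_pos: [0.5667, 0.0233, 0.1523]
tool_rot: [-0.0, 0.683, 0.73, -0.001]
contact_force: [0.1, -0.8, -1.8]
gripper_width: 0.57
grasp_force: 42.3
```

Run:
```python
from h import *
o,p,d,C=look("wrist");_,ps,_,Cs=look("side")
a=cv2.resize(ps[150:300,200:400],(400,300),interpolation=cv2.INTER_CUBIC)
c=cv2.resize(p,(640,480))
cv2.imwrite("pics/w4.png",p[:,:,::-1]);cv2.imwrite("pics/s4.png",ps[:,:,::-1])
cv2.imwrite("pics/m4.png",np.vstack([cv2.resize(p,(400,300)),a])[:,:,::-1])
rel([.5675,.0238,.155],94.1)
```

```text
pos [0.5668 0.0221 0.1527] t 13.15 turn [-0.1  0.  -0.3] shift now-axes [ 0.0016  0.0008 -0.0023] after-turn axes [ 0.0016  0.0008 -0.0023]
```

View pics/m4.png

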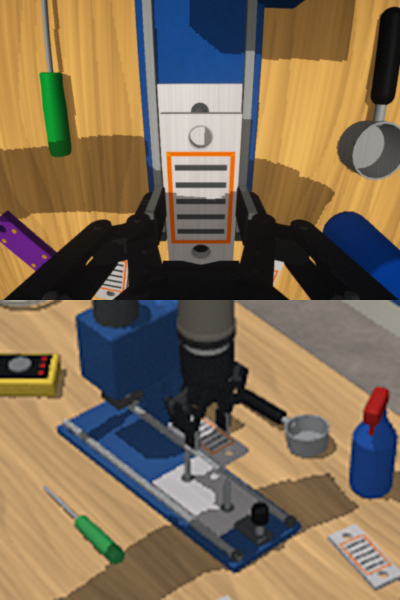

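```bash
cat >> h.py <<'E'
def held(save=None,dz=.0153):
    """where the held plate's orange outline sits: centre minus TCP in tool x,y; yaw vs tool x"""
    o,p,d,C=look("wrist")
    if save: cv2.imwrite(save,p[:,:,::-1])
    H,S,V=cv2.split(cv2.cvtColor(p,cv2.COLOR_RGB2HSV))
    m=((H<16)&(S>150)&(V>110)).astype(np.uint8);m[:200]=0;m[:,:230]=0;m[:,410:]=0
    m=cv2.morphologyEx(m,cv2.MORPH_CLOSE,np.ones((5,5)))
    c=max(blobs(m,50),key=lambda c:c[:,0,1].ptp() if hasattr(c,'ptp') else np.ptp(c[:,0,1]))
    r=rect(C,c,o["eef_pos"][2]-dz)
    q=o["tool_rot"];R=Ro.from_quat([q[1],q[2],q[3],q[0]])
    e=R.inv().apply([r[0]-o["eef_pos"][0],r[1]-o["eef_pos"][1],0])
    print("TCP",np.round(o["eef_pos"],4),"plate",r,"yaw needed to 4.1:",4.1-r[4],"offset tool",e.round(4),"grip",round(o["grasp_force"],1),round(o["gripper_width"],3))
    return o,p,C,r
E
python3 - <<'E'
from h import *
o,p,C,r=held("pics/w5.png")
print("hole px->",plane(C,[(320,217)],o["eef_pos"][2]-.0153))
E
```

```text
TCP [0.5668 0.0221 0.1527] plate [0.5689 0.021  0.0723 0.0443 3.7877] yaw needed to 4.1: 0.3122999999999996 offset tool [-0.0013  0.002  -0.    ] grip 42.3 0.569
hole px-> [[0.5654421  0.06774468 0.13742873]]
```

drive_tool:
  increments:
    - {"dx": 0, "dy": 0, "dz": 0.02, "wx": 0, "wy": 0, "wz": 0, "claw": 0.04}
    - {"dx": 0, "dy": 0, "dz": 0.018, "wx": 0, "wy": 0, "wz": 0, "claw": 0.04}
    - {"dx": 0, "dy": 0, "dz": 0, "wx": 0, "wy": 0, "wz": 0, "claw": 0.04}
    - {"dx": 0, "dy": 0, "dz": 0, "wx": 0, "wy": 0, "wz": 0, "claw": 0.04}
  newtons: 60

```text
t: 13.7
eef_pos: [0.5675, 0.0232, 0.1153]
tool_rot: [0.0, 0.683, 0.731, -0.0]
contact_force: [-0.4, -0.2, -0.9]
gripper_width: 0.561
grasp_force: 65.6
```

Run:
```python
from h import *
o,p,C,r=held("pics/w6.png")
a=cv2.resize(p[140:400,220:420],(480,624),interpolation=cv2.INTER_CUBIC)[:600]
_,ps,_,_=look("side");b=cv2.resize(ps[190:290,240:340],(300,300),interpolation=cv2.INTER_CUBIC)
b=np.vstack([b,np.zeros_like(b)])
cv2.imwrite("pics/m6.png",np.hstack([a,b])[:,:,::-1])
```

```text
TCP [0.5675 0.0232 0.1153] plate [0.5696 0.0224 0.0718 0.0442 3.9262] yaw needed to 4.1: 0.1737999999999995 offset tool [-0.001  0.002  0.   ] grip 65.6 0.561
```

View pics/m6.png

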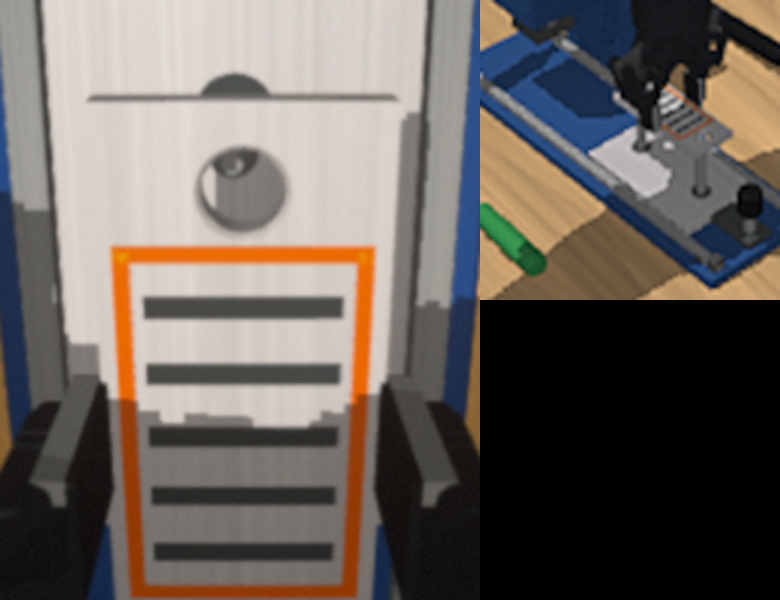

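The hole is at full px (320.4,218.3), with the pin tip visible inside it at (317.5,209.2), nearly aligned. Next I compare the two.

Run:
```python
from h import *
o=get_obs();C=cam("wrist",o);z=o["eef_pos"][2]
t=plane(C,[(317.5,209.2)],.083)[0];h=plane(C,[(320.4,218.3)],z-.0153)[0]
q=o["tool_rot"];R=Ro.from_quat([q[1],q[2],q[3],q[0]])
print("tip",t,"hole",h,"shift tool",R.inv().apply(t-h))
```

```text
tip [0.56520032 0.06821673 0.083     ] hole [0.56646474 0.0686357  0.10040256] shift tool [-0.00033278 -0.00130863  0.01740115]
```

drive_tool:
  increments:
    - {"dx": -0.0005, "dy": -0.0013, "dz": 0, "wx": 0, "wy": 0, "wz": 0, "claw": 0.04}
    - {"dx": 0, "dy": 0, "dz": 0.012, "wx": 0, "wy": 0, "wz": 0, "claw": 0.04}
    - {"dx": 0, "dy": 0, "dz": 0.012, "wx": 0, "wy": 0, "wz": 0, "claw": 0.04}
    - {"dx": 0, "dy": 0, "dz": 0, "wx": 0, "wy": 0, "wz": 0, "claw": 0.04}

```text
t: 14.3
eef_pos: [0.565, 0.0231, 0.0896]
tool_rot: [-0.001, 0.682, 0.731, -0.001]
contact_force: [-0.3, -0.0, -1.1]
gripper_width: 0.564
grasp_force: 65.6
```

drive_tool:
  increments:
    - {"dx": 0, "dy": 0, "dz": 0.012, "wx": 0, "wy": 0, "wz": 0, "claw": 0.04}
    - {"dx": 0, "dy": 0, "dz": 0.012, "wx": 0, "wy": 0, "wz": 0, "claw": 0.04}
    - {"dx": 0, "dy": 0, "dz": 0.01, "wx": 0, "wy": 0, "wz": 0, "claw": 0.04}
    - {"dx": 0, "dy": 0, "dz": 0, "wx": 0, "wy": 0, "wz": 0, "claw": 0.04}

```text
t: 14.8
eef_pos: [0.5653, 0.023, 0.0561]
tool_rot: [-0.001, 0.682, 0.731, -0.001]
contact_force: [0.3, 0.1, -0.5]
gripper_width: 0.563
grasp_force: 65.6
```

drive_tool:
  increments:
    - {"dx": 0, "dy": 0, "dz": 0.004, "wx": 0, "wy": 0, "wz": 0, "claw": 0.04}
    - {"dx": 0, "dy": 0, "dz": 0, "wx": 0, "wy": 0, "wz": 0, "claw": 0.04}

```text
t: 15.05
eef_pos: [0.5661, 0.0231, 0.0531]
tool_rot: [-0.0, 0.682, 0.731, 0.0]
contact_force: [0.4, 1.0, -0.9]
gripper_width: 0.56
grasp_force: 65.6
```

drive_tool:
  increments:
    - {"dx": 0, "dy": 0, "dz": 0, "wx": 0, "wy": 0, "wz": 0, "claw": 0.065}
    - {"dx": 0, "dy": 0, "dz": 0, "wx": 0, "wy": 0, "wz": 0, "claw": 0.065}
    - {"dx": 0, "dy": 0, "dz": 0, "wx": 0, "wy": 0, "wz": 0, "claw": 0.065}
    - {"dx": 0, "dy": 0, "dz": -0.04, "wx": 0, "wy": 0, "wz": 0, "claw": 0.065}
    - {"dx": 0, "dy": 0, "dz": -0.04, "wx": 0, "wy": 0, "wz": 0, "claw": 0.065}
    - {"dx": 0, "dy": 0, "dz": -0.04, "wx": 0, "wy": 0, "wz": 0, "claw": 0.065}
    - {"dx": 0, "dy": 0, "dz": 0, "wx": 0, "wy": 0, "wz": 0, "claw": 0.065}

```text
t: 15.92
eef_pos: [0.5681, 0.023, 0.1762]
tool_rot: [0.002, 0.682, 0.731, 0.003]
contact_force: [0.1, 0.7, 0.4]
gripper_width: 0.765
grasp_force: 0.0
```

Run:
```python
from h import *
o,p,C=plates(z=.037,save="pics/w7.png")
_,ps,_,_=look("side");cv2.imwrite("pics/s7.png",ps[:,:,::-1])
a=cv2.resize(p[100:400,160:480],(640,600))
cv2.imwrite("pics/m7.png",np.hstack([cv2.resize(p,(400,300)),cv2.resize(ps[190:290,220:353],(400,300),interpolation=cv2.INTER_CUBIC)])[:,:,::-1])
rel([.678,-.206,.16],82.3)
```

```text
[[571. 219.]] [ 0.7621  0.0494  0.0842  0.0415 15.33  ]
[[304. 173.]] [0.5645 0.0691 0.2289 0.1241 4.0016]
pos [0.5659 0.0233 0.1732] t 16.02 turn [ 0.  -0.  11.7] shift now-axes [-0.2365  0.0959  0.0131] after-turn axes [-0.2122  0.1418  0.0132]
```

View pics/m7.png

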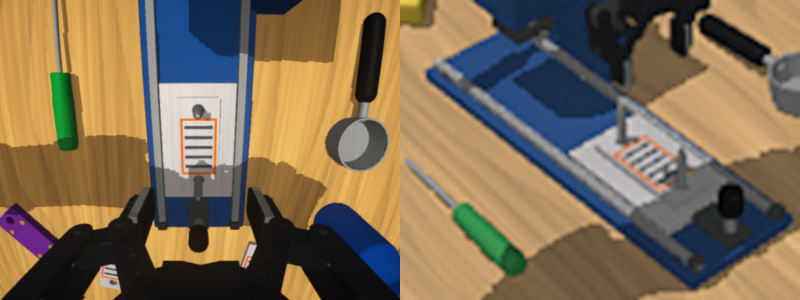

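Plate 1 is threaded flat on both pins. Next is plate C at (0.678,-0.206).

drive_tool:
  increments:
    - {"dx": -0.04, "dy": 0.005, "dz": 0, "wx": 0, "wy": 0, "wz": 6, "claw": 0.065}
    - {"dx": -0.04, "dy": 0.015, "dz": 0, "wx": 0, "wy": 0, "wz": 5.7, "claw": 0.065}
    - {"dx": -0.045, "dy": 0.04, "dz": 0, "wx": 0, "wy": 0, "wz": 0, "claw": 0.065}
    - {"dx": -0.045, "dy": 0.04, "dz": 0, "wx": 0, "wy": 0, "wz": 0, "claw": 0.065}
    - {"dx": -0.045, "dy": 0.035, "dz": 0, "wx": 0, "wy": 0, "wz": 0, "claw": 0.065}
    - {"dx": 0, "dy": 0, "dz": 0, "wx": 0, "wy": 0, "wz": 0, "claw": 0.065}
    - {"dx": 0, "dy": 0, "dz": 0, "wx": 0, "wy": 0, "wz": 0, "claw": 0.065}

```text
t: 16.9
eef_pos: [0.6822, -0.2059, 0.1711]
tool_rot: [-0.001, 0.753, 0.658, -0.001]
contact_force: [-0.7, 0.4, 0.1]
gripper_width: 0.761
grasp_force: 0.0
```

Run:
```python
from h import *
o,p,C=plates(save="pics/w8.png");rel([.677,-.206,.023],82.3)
```

```text
[[360. 379.]] [ 0.6988 -0.3713  0.099   0.0774  9.3985]
[[ 52. 254.]] [ 0.4404 -0.2024  0.1202  0.0523 -8.8001]
[[315. 223.]] [ 0.6788 -0.2061  0.1192  0.0496 -7.7781]
[[143.  30.]] [ 5.63600e-01 -4.52000e-02  1.43500e-01  5.92000e-02  7.84761e+01]
pos [ 0.6824 -0.2049  0.1715] t 16.95 turn [-0.2 -0.1 -0. ] shift now-axes [-0.002  -0.0048  0.1485] after-turn axes [-0.0018 -0.0052  0.1485]
```

drive_tool:
  increments:
    - {"dx": -0.0015, "dy": -0.005, "dz": 0.05, "wx": 0, "wy": 0, "wz": 0, "claw": 0.065}
    - {"dx": 0, "dy": 0, "dz": 0.05, "wx": 0, "wy": 0, "wz": 0, "claw": 0.065}
    - {"dx": 0, "dy": 0, "dz": 0.032, "wx": 0, "wy": 0, "wz": 0, "claw": 0.065}
    - {"dx": 0, "dy": 0, "dz": 0.016, "wx": 0, "wy": 0, "wz": 0, "claw": 0.065}
    - {"dx": 0, "dy": 0, "dz": 0, "wx": 0, "wy": 0, "wz": 0, "claw": 0.065}
    - {"dx": 0, "dy": 0, "dz": 0, "wx": 0, "wy": 0, "wz": 0, "claw": 0.04}
    - {"dx": 0, "dy": 0, "dz": 0, "wx": 0, "wy": 0, "wz": 0, "claw": 0.04}
    - {"dx": 0, "dy": 0, "dz": 0, "wx": 0, "wy": 0, "wz": 0, "claw": 0.04}
    - {"dx": 0, "dy": 0, "dz": 0, "wx": 0, "wy": 0, "wz": 0, "claw": 0.04}
  newtons: 60

```text
t: 18.08
eef_pos: [0.6792, -0.2074, 0.0273]
tool_rot: [0.001, 0.753, 0.658, 0.001]
contact_force: [-0.8, 0.8, 6.6]
gripper_width: 0.554
grasp_force: 62.4
```

drive_tool:
  increments:
    - {"dx": 0, "dy": 0, "dz": -0.03, "wx": 0, "wy": 0, "wz": 0, "claw": 0.04}
    - {"dx": 0, "dy": 0, "dz": -0.05, "wx": 0, "wy": 0, "wz": -6, "claw": 0.04}
    - {"dx": 0, "dy": 0, "dz": -0.05, "wx": 0, "wy": 0, "wz": -6, "claw": 0.04}
    - {"dx": 0, "dy": 0, "dz": 0, "wx": 0, "wy": 0, "wz": 0, "claw": 0.04}
    - {"dx": 0, "dy": 0, "dz": 0, "wx": 0, "wy": 0, "wz": 0, "claw": 0.04}

```text
t: 18.7
eef_pos: [0.6777, -0.2067, 0.155]
tool_rot: [-0.0, 0.681, 0.733, 0.0]
contact_force: [0.4, -0.9, -2.0]
gripper_width: 0.551
grasp_force: 62.0
```

Run:
```python
from h import *
o,p,C,r=held("pics/w9.png");rel([.5662,.023,.155],94.0)
```

```text
TCP [ 0.6777 -0.2067  0.155 ] plate [ 0.6795 -0.2045  0.0699  0.0428  4.3437] yaw needed to 4.1: -0.24370000000000047 offset tool [0.0021 0.002  0.    ] grip 62.0 0.551
pos [ 0.6772 -0.2065  0.154 ] t 18.75 turn [-0.1 -0.1  0.2] shift now-axes [ 0.237  -0.0938 -0.0006] after-turn axes [ 0.2366 -0.0947 -0.001 ]
```

drive_tool:
  increments:
    - {"dx": 0.047, "dy": -0.019, "dz": 0, "wx": 0, "wy": 0, "wz": 0, "claw": 0.04}
    - {"dx": 0.047, "dy": -0.019, "dz": 0, "wx": 0, "wy": 0, "wz": 0, "claw": 0.04}
    - {"dx": 0.047, "dy": -0.019, "dz": 0, "wx": 0, "wy": 0, "wz": 0, "claw": 0.04}
    - {"dx": 0.047, "dy": -0.019, "dz": 0, "wx": 0, "wy": 0, "wz": 0, "claw": 0.04}
    - {"dx": 0.047, "dy": -0.018, "dz": 0, "wx": 0, "wy": 0, "wz": 0, "claw": 0.04}
    - {"dx": 0, "dy": 0, "dz": 0.02, "wx": 0, "wy": 0, "wz": 0, "claw": 0.04}
    - {"dx": 0, "dy": 0, "dz": 0.013, "wx": 0, "wy": 0, "wz": 0, "claw": 0.04}
    - {"dx": 0, "dy": 0, "dz": 0, "wx": 0, "wy": 0, "wz": 0, "claw": 0.04}
    - {"dx": 0, "dy": 0, "dz": 0, "wx": 0, "wy": 0, "wz": 0, "claw": 0.04}

```text
t: 19.88
eef_pos: [0.5671, 0.0192, 0.1222]
tool_rot: [0.0, 0.681, 0.732, -0.0]
contact_force: [-0.0, -0.6, -1.6]
gripper_width: 0.553
grasp_force: 62.1
```

Run:
```python
from h import *
o,p,C,r=held("pics/w10.png",dz=.019)
# plate's end edge / hole near (320,218): compare with reference w6
def hole(im,save=None):
    g=cv2.cvtColor(im,cv2.COLOR_BGR2GRAY)[180:260,280:360];g=cv2.GaussianBlur(g,(3,3),0)
    c=cv2.HoughCircles(g,cv2.HOUGH_GRADIENT,1,20,param1=60,param2=8,minRadius=14,maxRadius=22)
    return None if c is None else c[0][:3]+[280,180,0]
for f in("pics/w6.png","pics/w10.png"): print(hole(cv2.imread(f)))
a=cv2.imread("pics/w6.png")[150:270,250:390];b=p[150:270,250:390,::-1]
cv2.imwrite("pics/m10.png",cv2.resize(np.hstack([a,b]),None,fx=2.8,fy=2.8,interpolation=cv2.INTER_CUBIC))
rel([.5662,.023,.155],94.0)
```

```text
TCP [0.5671 0.0192 0.1222] plate [0.5691 0.0192 0.0718 0.044  4.1736] yaw needed to 4.1: -0.07360000000000078 offset tool [-0.0001  0.002   0.    ] grip 62.1 0.553
[[321.5        218.5         17.39999962]
 [291.5        220.5         17.89999962]]
[[320.5        213.5         18.10000038]]
pos [0.5673 0.0193 0.1224] t 19.93 turn [0.  0.  0.2] shift now-axes [ 0.0037 -0.0008 -0.0326] after-turn axes [ 0.0037 -0.0008 -0.0326]
```

View pics/m10.png

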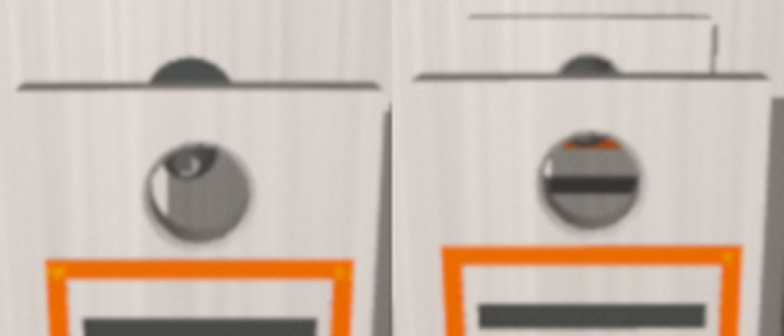

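drive_tool:
  increments:
    - {"dx": 0.0027, "dy": -0.001, "dz": 0, "wx": 0, "wy": 0, "wz": 0, "claw": 0.04}
    - {"dx": 0, "dy": 0, "dz": 0.012, "wx": 0, "wy": 0, "wz": 0, "claw": 0.04}
    - {"dx": 0, "dy": 0, "dz": 0.012, "wx": 0, "wy": 0, "wz": 0, "claw": 0.04}
    - {"dx": 0, "dy": 0, "dz": 0.012, "wx": 0, "wy": 0, "wz": 0, "claw": 0.04}
    - {"dx": 0, "dy": 0, "dz": 0, "wx": 0, "wy": 0, "wz": 0, "claw": 0.04}

```text
t: 20.55
eef_pos: [0.5646, 0.0228, 0.0847]
tool_rot: [-0.001, 0.68, 0.733, -0.001]
contact_force: [-1.2, 0.7, -2.0]
gripper_width: 0.549
grasp_force: 62.1
```

drive_tool:
  increments:
    - {"dx": 0, "dy": 0, "dz": 0.012, "wx": 0, "wy": 0, "wz": 0, "claw": 0.04}
    - {"dx": 0, "dy": 0, "dz": 0.009, "wx": 0, "wy": 0, "wz": 0, "claw": 0.04}
    - {"dx": 0, "dy": 0, "dz": 0, "wx": 0, "wy": 0, "wz": 0, "claw": 0.04}

```text
t: 20.92
eef_pos: [0.565, 0.0229, 0.0643]
tool_rot: [-0.0, 0.68, 0.733, -0.001]
contact_force: [0.2, 0.5, -1.7]
gripper_width: 0.552
grasp_force: 62.1
```

Release, rise, then head towards plate A at (0.4405,-0.202).

drive_tool:
  increments:
    - {"dx": 0, "dy": 0, "dz": 0, "wx": 0, "wy": 0, "wz": 0, "claw": 0.065}
    - {"dx": 0, "dy": 0, "dz": 0, "wx": 0, "wy": 0, "wz": 0, "claw": 0.065}
    - {"dx": 0, "dy": 0, "dz": 0, "wx": 0, "wy": 0, "wz": 0, "claw": 0.065}
    - {"dx": 0, "dy": 0, "dz": -0.04, "wx": 0, "wy": 0, "wz": 0, "claw": 0.065}
    - {"dx": 0, "dy": 0, "dz": -0.04, "wx": 0, "wy": 0, "wz": 0, "claw": 0.065}
    - {"dx": 0, "dy": 0, "dz": -0.03, "wx": 0, "wy": 0, "wz": 0, "claw": 0.065}
    - {"dx": 0, "dy": 0, "dz": 0, "wx": 0, "wy": 0, "wz": 0, "claw": 0.065}

```text
t: 21.8
eef_pos: [0.5672, 0.023, 0.1776]
tool_rot: [0.001, 0.68, 0.733, 0.002]
contact_force: [-0.0, 0.2, -0.5]
gripper_width: 0.761
grasp_force: 0.0
```

```bash
cat >> h.py <<'E'
def onpins(ztop,n):
    """orange outline of the top plate on the pins, from the wrist"""
    o,p,d,C=look("wrist");cv2.imwrite(n,p[:,:,::-1])
    H,S,V=cv2.split(cv2.cvtColor(p,cv2.COLOR_RGB2HSV))
    m=((H<16)&(S>150)&(V>90)).astype(np.uint8);m[:,:230]=0;m[:,410:]=0;m[350:]=0
    m=cv2.morphologyEx(m,cv2.MORPH_CLOSE,np.ones((7,7)))
    for c in blobs(m,200): print("outline",rect(C,c,ztop))
E
python3 - <<'E'
from h import *
onpins(.043,"pics/w11.png")
_,ps,_,_=look("side");cv2.imwrite("pics/s11.png",ps[:,:,::-1])
rel([.4405,-.202,.16],81.7)
E
```

```text
outline [0.5672 0.0229 0.0718 0.0434 4.3458]
pos [0.5654 0.0232 0.175 ] t 21.9 turn [ 0.  -0.  12.6] shift now-axes [-0.2153 -0.1413  0.0149] after-turn axes [-0.2409 -0.0911  0.015 ]
```

drive_tool:
  increments:
    - {"dx": -0.045, "dy": -0.02, "dz": 0, "wx": 0, "wy": 0, "wz": 6.3, "claw": 0.065}
    - {"dx": -0.045, "dy": -0.02, "dz": 0, "wx": 0, "wy": 0, "wz": 6.3, "claw": 0.065}
    - {"dx": -0.05, "dy": -0.02, "dz": 0, "wx": 0, "wy": 0, "wz": 0, "claw": 0.065}
    - {"dx": -0.05, "dy": -0.02, "dz": 0, "wx": 0, "wy": 0, "wz": 0, "claw": 0.065}
    - {"dx": -0.045, "dy": -0.02, "dz": 0, "wx": 0, "wy": 0, "wz": 0, "claw": 0.065}
    - {"dx": 0, "dy": 0, "dz": 0, "wx": 0, "wy": 0, "wz": 0, "claw": 0.065}
    - {"dx": 0, "dy": 0, "dz": 0, "wx": 0, "wy": 0, "wz": 0, "claw": 0.065}

```text
t: 22.78
eef_pos: [0.4468, -0.2018, 0.1744]
tool_rot: [-0.001, 0.757, 0.654, -0.0]
contact_force: [-0.1, -0.2, -0.2]
gripper_width: 0.762
grasp_force: 0.0
```

Run:
```python
from h import *
o,p,C=plates(save="pics/w12.png");rel([.4398,-.2025,.024],81.6)
H,S,V=cv2.split(cv2.cvtColor(p,cv2.COLOR_RGB2HSV));m=((H<6)|(H>174))&(S>120)&(V>60)
m=cv2.morphologyEx(m.astype(np.uint8),cv2.MORPH_CLOSE,np.ones((25,25)))
for c in blobs(m,800): print("red",c.mean(0).round(),rect(C,c,.012))
```

```text
[[611. 366.]] [ 0.7262 -0.4078  0.1663  0.0684 11.5751]
[[311. 223.]] [ 0.4399 -0.2023  0.1189  0.0489 -8.1631]
pos [ 0.4473 -0.2014  0.1745] t 22.82 turn [-0.1 -0.   0.1] shift now-axes [-0.0022 -0.0071  0.1505] after-turn axes [-0.0022 -0.0072  0.1505]
red [[344. 369.]] [  0.4497  -0.3524   0.125    0.0493 -12.0976]
```

drive_tool:
  increments:
    - {"dx": -0.002, "dy": -0.008, "dz": 0.05, "wx": 0, "wy": 0, "wz": 0, "claw": 0.065}
    - {"dx": 0, "dy": 0, "dz": 0.05, "wx": 0, "wy": 0, "wz": 0, "claw": 0.065}
    - {"dx": 0, "dy": 0, "dz": 0.035, "wx": 0, "wy": 0, "wz": 0, "claw": 0.065}
    - {"dx": 0, "dy": 0, "dz": 0.0165, "wx": 0, "wy": 0, "wz": 0, "claw": 0.065}
    - {"dx": 0, "dy": 0, "dz": 0, "wx": 0, "wy": 0, "wz": 0, "claw": 0.065}
    - {"dx": 0, "dy": 0, "dz": 0, "wx": 0, "wy": 0, "wz": 0, "claw": 0.04}
    - {"dx": 0, "dy": 0, "dz": 0, "wx": 0, "wy": 0, "wz": 0, "claw": 0.04}
    - {"dx": 0, "dy": 0, "dz": 0, "wx": 0, "wy": 0, "wz": 0, "claw": 0.04}
    - {"dx": 0, "dy": 0, "dz": 0, "wx": 0, "wy": 0, "wz": 0, "claw": 0.04}

```text
t: 23.95
eef_pos: [0.4396, -0.2033, 0.0251]
tool_rot: [0.001, 0.757, 0.654, 0.001]
contact_force: [-1.5, 0.5, 6.9]
gripper_width: 0.559
grasp_force: 62.0
```

drive_tool:
  increments:
    - {"dx": 0, "dy": 0, "dz": -0.03, "wx": 0, "wy": 0, "wz": 0, "claw": 0.04}
    - {"dx": 0, "dy": 0, "dz": -0.05, "wx": 0, "wy": 0, "wz": -6.2, "claw": 0.04}
    - {"dx": 0, "dy": 0, "dz": -0.05, "wx": 0, "wy": 0, "wz": -6.2, "claw": 0.04}
    - {"dx": 0, "dy": 0, "dz": 0, "wx": 0, "wy": 0, "wz": 0, "claw": 0.04}
    - {"dx": 0, "dy": 0, "dz": 0, "wx": 0, "wy": 0, "wz": 0, "claw": 0.04}

```text
t: 24.58
eef_pos: [0.4388, -0.2027, 0.1539]
tool_rot: [0.0, 0.682, 0.732, 0.001]
contact_force: [-0.3, 0.8, -1.8]
gripper_width: 0.553
grasp_force: 62.7
```

Run:
```python
from h import *
o,p,C,r=held("pics/w13.png",dz=.0155);rel([.5658,.023,.15],94.0)
```

```text
TCP [ 0.4388 -0.2027  0.1539] plate [ 0.4408 -0.2016  0.0712  0.0436  4.1481] yaw needed to 4.1: -0.0481000000000007 offset tool [0.001  0.0021 0.    ] grip 62.7 0.553
pos [ 0.4383 -0.2027  0.1532] t 24.62 turn [-0. -0.  0.] shift now-axes [0.2161 0.1431 0.0033] after-turn axes [0.2162 0.1429 0.0032]
```

drive_tool:
  increments:
    - {"dx": 0.043, "dy": 0.0285, "dz": 0, "wx": 0, "wy": 0, "wz": 0, "claw": 0.04}
    - {"dx": 0.043, "dy": 0.0285, "dz": 0, "wx": 0, "wy": 0, "wz": 0, "claw": 0.04}
    - {"dx": 0.043, "dy": 0.0285, "dz": 0, "wx": 0, "wy": 0, "wz": 0, "claw": 0.04}
    - {"dx": 0.043, "dy": 0.0285, "dz": 0, "wx": 0, "wy": 0, "wz": 0, "claw": 0.04}
    - {"dx": 0.0425, "dy": 0.0285, "dz": 0, "wx": 0, "wy": 0, "wz": 0, "claw": 0.04}
    - {"dx": 0, "dy": 0, "dz": 0.02, "wx": 0, "wy": 0, "wz": 0, "claw": 0.04}
    - {"dx": 0, "dy": 0, "dz": 0.012, "wx": 0, "wy": 0, "wz": 0, "claw": 0.04}
    - {"dx": 0, "dy": 0, "dz": 0, "wx": 0, "wy": 0, "wz": 0, "claw": 0.04}
    - {"dx": 0, "dy": 0, "dz": 0, "wx": 0, "wy": 0, "wz": 0, "claw": 0.04}

```text
t: 25.75
eef_pos: [0.5655, 0.0194, 0.1218]
tool_rot: [0.0, 0.683, 0.731, -0.0]
contact_force: [-0.5, -0.2, -1.1]
gripper_width: 0.56
grasp_force: 62.7
```

Run:
```python
from h import *
o,p,C,r=held("pics/w14.png",dz=.0165)
```

```text
TCP [0.5655 0.0194 0.1218] plate [0.5674 0.0199 0.0718 0.0439 4.0493] yaw needed to 4.1: 0.05069999999999997 offset tool [ 0.0004  0.0019 -0.    ] grip 62.7 0.56
```

drive_tool:
  increments:
    - {"dx": 0.0023, "dy": 0.0007, "dz": 0, "wx": 0, "wy": 0, "wz": 0, "claw": 0.04}
    - {"dx": 0, "dy": 0, "dz": 0.012, "wx": 0, "wy": 0, "wz": 0, "claw": 0.04}
    - {"dx": 0, "dy": 0, "dz": 0.012, "wx": 0, "wy": 0, "wz": 0, "claw": 0.04}
    - {"dx": 0, "dy": 0, "dz": 0.012, "wx": 0, "wy": 0, "wz": 0, "claw": 0.04}
    - {"dx": 0, "dy": 0, "dz": 0, "wx": 0, "wy": 0, "wz": 0, "claw": 0.04}

```text
t: 26.42
eef_pos: [0.5653, 0.023, 0.0842]
tool_rot: [-0.001, 0.682, 0.732, -0.001]
contact_force: [-0.4, -1.3, -1.1]
gripper_width: 0.559
grasp_force: 62.7
```

drive_tool:
  increments:
    - {"dx": 0, "dy": 0, "dz": 0.01, "wx": 0, "wy": 0, "wz": 0, "claw": 0.04}
    - {"dx": 0, "dy": 0, "dz": 0.006, "wx": 0, "wy": 0, "wz": 0, "claw": 0.04}
    - {"dx": 0, "dy": 0, "dz": 0, "wx": 0, "wy": 0, "wz": 0, "claw": 0.04}

```text
t: 26.8
eef_pos: [0.5659, 0.0231, 0.0691]
tool_rot: [-0.0, 0.682, 0.732, -0.0]
contact_force: [0.5, 1.2, -1.2]
gripper_width: 0.561
grasp_force: 62.7
```

drive_tool:
  increments:
    - {"dx": 0, "dy": 0, "dz": 0, "wx": 0, "wy": 0, "wz": 0, "claw": 0.065}
    - {"dx": 0, "dy": 0, "dz": 0, "wx": 0, "wy": 0, "wz": 0, "claw": 0.065}
    - {"dx": 0, "dy": 0, "dz": 0, "wx": 0, "wy": 0, "wz": 0, "claw": 0.065}
    - {"dx": 0, "dy": 0, "dz": -0.04, "wx": 0, "wy": 0, "wz": 0, "claw": 0.065}
    - {"dx": 0, "dy": 0, "dz": -0.04, "wx": 0, "wy": 0, "wz": 0, "claw": 0.065}
    - {"dx": 0, "dy": 0, "dz": -0.025, "wx": 0, "wy": 0, "wz": 0, "claw": 0.065}
    - {"dx": 0, "dy": 0, "dz": 0, "wx": 0, "wy": 0, "wz": 0, "claw": 0.065}

```text
t: 27.68
eef_pos: [0.5676, 0.0232, 0.1766]
tool_rot: [0.001, 0.682, 0.732, 0.002]
contact_force: [-0.5, -0.2, -0.6]
gripper_width: 0.759
grasp_force: 0.0
```

Run:
```python
from h import *
onpins(.051,"pics/w15.png")
rel([.449,-.353,.16],78)
```

```text
outline [0.568  0.0239 0.0719 0.0435 4.1692]
pos [0.5667 0.0233 0.1752] t 27.73 turn [ 0.1 -0.1 16.1] shift now-axes [-0.3671 -0.1441  0.0147] after-turn axes [-0.3926 -0.0368  0.0152]
```

drive_tool:
  increments:
    - {"dx": -0.055, "dy": -0.01, "dz": 0, "wx": 0, "wy": 0, "wz": 8, "claw": 0.065}
    - {"dx": -0.055, "dy": -0.005, "dz": 0, "wx": 0, "wy": 0, "wz": 8, "claw": 0.065}
    - {"dx": -0.055, "dy": -0.004, "dz": 0, "wx": 0, "wy": 0, "wz": 0, "claw": 0.065}
    - {"dx": -0.055, "dy": -0.004, "dz": 0, "wx": 0, "wy": 0, "wz": 0, "claw": 0.065}
    - {"dx": -0.055, "dy": -0.004, "dz": 0, "wx": 0, "wy": 0, "wz": 0, "claw": 0.065}
    - {"dx": -0.055, "dy": -0.004, "dz": 0, "wx": 0, "wy": 0, "wz": 0, "claw": 0.065}
    - {"dx": -0.05, "dy": -0.004, "dz": 0, "wx": 0, "wy": 0, "wz": 0, "claw": 0.065}
    - {"dx": 0, "dy": 0, "dz": 0, "wx": 0, "wy": 0, "wz": 0, "claw": 0.065}
    - {"dx": 0, "dy": 0, "dz": 0, "wx": 0, "wy": 0, "wz": 0, "claw": 0.065}

```text
t: 28.85
eef_pos: [0.4756, -0.3461, 0.1734]
tool_rot: [-0.001, 0.777, 0.63, -0.0]
contact_force: [0.6, 0.3, 0.7]
gripper_width: 0.764
grasp_force: 0.0
```

```bash
cat >> h.py <<'E'
def reds(z,save):
    o,p,d,C=look("wrist");cv2.imwrite(save,p[:,:,::-1])
    H,S,V=cv2.split(cv2.cvtColor(p,cv2.COLOR_RGB2HSV));m=((H<6)|(H>174))&(S>110)&(V>50)
    m=cv2.morphologyEx(m.astype(np.uint8),cv2.MORPH_CLOSE,np.ones((45,45)))
    for c in blobs(m,600): print("red",c.mean(0).round(),rect(C,c,z))
    return o,p,C
E
python3 - <<'E'
from h import *
o,p,C=reds(.012,"pics/w16.png");rel([.448,-.353,.024],78)
E
```

```text
red [[290. 238.]] [  0.4491  -0.3542   0.1193   0.049  -11.8668]
red [[134. 214.]] [ 3.23900e-01 -3.04000e-01  9.00000e-02  3.61000e-02 -6.63851e+01]
pos [ 0.4762 -0.3453  0.1735] t 28.9 turn [-0.1 -0.1  0.1] shift now-axes [-0.0135 -0.0258  0.1495] after-turn axes [-0.0134 -0.026   0.1495]
```

drive_tool:
  increments:
    - {"dx": -0.0145, "dy": -0.027, "dz": 0.03, "wx": 0, "wy": 0, "wz": 0, "claw": 0.065}
    - {"dx": 0, "dy": 0, "dz": 0.05, "wx": 0, "wy": 0, "wz": 0, "claw": 0.065}
    - {"dx": 0, "dy": 0, "dz": 0.05, "wx": 0, "wy": 0, "wz": 0, "claw": 0.065}
    - {"dx": 0, "dy": 0, "dz": 0.0195, "wx": 0, "wy": 0, "wz": 0, "claw": 0.065}
    - {"dx": 0, "dy": 0, "dz": 0, "wx": 0, "wy": 0, "wz": 0, "claw": 0.065}
    - {"dx": 0, "dy": 0, "dz": 0, "wx": 0, "wy": 0, "wz": 0, "claw": 0.04}
    - {"dx": 0, "dy": 0, "dz": 0, "wx": 0, "wy": 0, "wz": 0, "claw": 0.04}
    - {"dx": 0, "dy": 0, "dz": 0, "wx": 0, "wy": 0, "wz": 0, "claw": 0.04}
    - {"dx": 0, "dy": 0, "dz": 0, "wx": 0, "wy": 0, "wz": 0, "claw": 0.04}

```text
t: 30.02
eef_pos: [0.4476, -0.3562, 0.0271]
tool_rot: [0.001, 0.777, 0.63, 0.001]
contact_force: [-1.2, 1.0, 7.0]
gripper_width: 0.56
grasp_force: 63.2
```

drive_tool:
  increments:
    - {"dx": 0, "dy": 0, "dz": -0.03, "wx": 0, "wy": 0, "wz": 0, "claw": 0.04}
    - {"dx": 0, "dy": 0, "dz": -0.05, "wx": 0, "wy": 0, "wz": -8, "claw": 0.04}
    - {"dx": 0, "dy": 0, "dz": -0.05, "wx": 0, "wy": 0, "wz": -8, "claw": 0.04}
    - {"dx": 0, "dy": 0, "dz": 0, "wx": 0, "wy": 0, "wz": 0, "claw": 0.04}
    - {"dx": 0, "dy": 0, "dz": 0, "wx": 0, "wy": 0, "wz": 0, "claw": 0.04}

```text
t: 30.65
eef_pos: [0.4463, -0.3549, 0.1549]
tool_rot: [-0.0, 0.682, 0.731, 0.0]
contact_force: [0.4, 0.3, -3.4]
gripper_width: 0.562
grasp_force: 63.7
```

Run:
```python
from h import *
z=get_obs()["eef_pos"][2]
o,p,C=reds(z-.014,"pics/w17.png");rel([.5658,.023,.15],94.0)
```

```text
red [[320. 292.]] [ 0.4481 -0.3522  0.1192  0.0503  3.9906]
red [[159. 156.]] [ 3.82000e-01 -2.90100e-01  4.51000e-02  1.90000e-02 -6.75202e+01]
pos [ 0.446  -0.3546  0.1541] t 30.7 turn [-0.1 -0.1  0. ] shift now-axes [0.3683 0.146  0.0045] after-turn axes [0.3683 0.1459 0.0041]
```

drive_tool:
  increments:
    - {"dx": 0.05, "dy": 0.02, "dz": 0, "wx": 0, "wy": 0, "wz": 0, "claw": 0.04}
    - {"dx": 0.05, "dy": 0.02, "dz": 0, "wx": 0, "wy": 0, "wz": 0, "claw": 0.04}
    - {"dx": 0.05, "dy": 0.02, "dz": 0, "wx": 0, "wy": 0, "wz": 0, "claw": 0.04}
    - {"dx": 0.05, "dy": 0.02, "dz": 0, "wx": 0, "wy": 0, "wz": 0, "claw": 0.04}
    - {"dx": 0.05, "dy": 0.02, "dz": 0, "wx": 0, "wy": 0, "wz": 0, "claw": 0.04}
    - {"dx": 0.05, "dy": 0.02, "dz": 0, "wx": 0, "wy": 0, "wz": 0, "claw": 0.04}
    - {"dx": 0.045, "dy": 0.02, "dz": 0, "wx": 0, "wy": 0, "wz": 0, "claw": 0.04}
    - {"dx": 0.0205, "dy": 0.006, "dz": 0, "wx": 0, "wy": 0, "wz": 0, "claw": 0.04}
    - {"dx": 0, "dy": 0, "dz": 0.02, "wx": 0, "wy": 0, "wz": 0, "claw": 0.04}
    - {"dx": 0, "dy": 0, "dz": 0.01, "wx": 0, "wy": 0, "wz": 0, "claw": 0.04}
    - {"dx": 0, "dy": 0, "dz": 0, "wx": 0, "wy": 0, "wz": 0, "claw": 0.04}
    - {"dx": 0, "dy": 0, "dz": 0, "wx": 0, "wy": 0, "wz": 0, "claw": 0.04}

```text
t: 32.2
eef_pos: [0.5665, 0.0185, 0.1254]
tool_rot: [0.0, 0.682, 0.731, 0.0]
contact_force: [0.3, 0.8, -2.2]
gripper_width: 0.559
grasp_force: 63.6
```

Run:
```python
from h import *
z=get_obs()["eef_pos"][2]
o,p,C=reds(z-.0145,"pics/w18.png");print(o["eef_pos"],o["grasp_force"])
b=p[140:420,210:430,::-1]
cv2.imwrite("pics/m18.png",cv2.resize(b,None,fx=2.1,fy=2.1,interpolation=cv2.INTER_CUBIC))
```

```text
red [[321. 292.]] [0.5683 0.021  0.12   0.0505 4.0729]
[0.5664617  0.01849931 0.12538298] 63.64493250846863
```

View pics/m18.png

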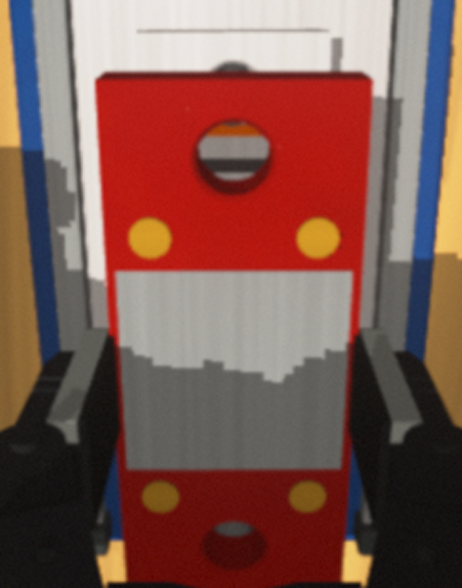

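drive_tool:
  increments:
    - {"dx": 0.0018, "dy": 0, "dz": 0, "wx": 0, "wy": 0, "wz": 0, "claw": 0.04}
    - {"dx": 0, "dy": 0, "dz": 0.012, "wx": 0, "wy": 0, "wz": 0, "claw": 0.04}
    - {"dx": 0, "dy": 0, "dz": 0.012, "wx": 0, "wy": 0, "wz": 0, "claw": 0.04}
    - {"dx": 0, "dy": 0, "dz": 0.008, "wx": 0, "wy": 0, "wz": 0, "claw": 0.04}
    - {"dx": 0, "dy": 0, "dz": 0, "wx": 0, "wy": 0, "wz": 0, "claw": 0.04}

```text
t: 32.88
eef_pos: [0.5656, 0.021, 0.0921]
tool_rot: [-0.001, 0.682, 0.732, -0.001]
contact_force: [-0.9, 0.3, -2.6]
gripper_width: 0.563
grasp_force: 63.6
```

drive_tool:
  increments:
    - {"dx": 0, "dy": 0, "dz": 0.008, "wx": 0, "wy": 0, "wz": 0, "claw": 0.04}
    - {"dx": 0, "dy": 0, "dz": 0.005, "wx": 0, "wy": 0, "wz": 0, "claw": 0.04}
    - {"dx": 0, "dy": 0, "dz": 0, "wx": 0, "wy": 0, "wz": 0, "claw": 0.04}

```text
t: 33.25
eef_pos: [0.5659, 0.0211, 0.0797]
tool_rot: [-0.0, 0.682, 0.732, -0.0]
contact_force: [-0.1, -0.1, -3.4]
gripper_width: 0.562
grasp_force: 63.6
```

drive_tool:
  increments:
    - {"dx": 0, "dy": 0, "dz": 0, "wx": 0, "wy": 0, "wz": 0, "claw": 0.065}
    - {"dx": 0, "dy": 0, "dz": 0, "wx": 0, "wy": 0, "wz": 0, "claw": 0.065}
    - {"dx": 0, "dy": 0, "dz": 0, "wx": 0, "wy": 0, "wz": 0, "claw": 0.065}
    - {"dx": 0, "dy": 0, "dz": -0.04, "wx": 0, "wy": 0, "wz": 0, "claw": 0.065}
    - {"dx": 0, "dy": 0, "dz": -0.04, "wx": 0, "wy": 0, "wz": 0, "claw": 0.065}
    - {"dx": 0, "dy": 0, "dz": -0.02, "wx": 0, "wy": 0, "wz": 0, "claw": 0.065}
    - {"dx": 0, "dy": 0, "dz": 0, "wx": 0, "wy": 0, "wz": 0, "claw": 0.065}

```text
t: 34.12
eef_pos: [0.5673, 0.0212, 0.1817]
tool_rot: [0.001, 0.682, 0.732, 0.002]
contact_force: [-0.4, -0.0, -0.2]
gripper_width: 0.76
grasp_force: 0.0
```

Run:
```python
from h import *
o,p,C=reds(.063,"pics/w19.png");
_,ps,_,_=look("side");cv2.imwrite("pics/s19.png",ps[:,:,::-1])
cv2.imwrite("pics/m19.png",np.hstack([cv2.resize(p[60:360,120:520],(400,300)),cv2.resize(ps[190:290,220:353],(400,300),interpolation=cv2.INTER_CUBIC)])[:,:,::-1])
rel([.5714,-.0909,.17],184)
```

```text
red [[319. 234.]] [0.5681 0.0219 0.1209 0.0502 4.0148]
pos [0.5659 0.0214 0.1796] t 34.23 turn [ -0.   -0.  -89.9] shift now-axes [-0.1124 -0.0025  0.0096] after-turn axes [ 0.0023 -0.1124  0.0096]
```

drive_tool:
  increments:
    - {"dx": 0, "dy": 0, "dz": 0, "wx": 0, "wy": 0, "wz": -10, "claw": 0.055}
    - {"dx": 0, "dy": 0, "dz": 0, "wx": 0, "wy": 0, "wz": -10, "claw": 0.055}
    - {"dx": 0, "dy": 0, "dz": 0, "wx": 0, "wy": 0, "wz": -10, "claw": 0.055}
    - {"dx": 0, "dy": 0, "dz": 0, "wx": 0, "wy": 0, "wz": -10, "claw": 0.055}
    - {"dx": 0, "dy": 0, "dz": 0, "wx": 0, "wy": 0, "wz": -10, "claw": 0.055}
    - {"dx": 0, "dy": 0, "dz": 0, "wx": 0, "wy": 0, "wz": -10, "claw": 0.055}
    - {"dx": 0, "dy": 0, "dz": 0, "wx": 0, "wy": 0, "wz": -10, "claw": 0.055}
    - {"dx": 0, "dy": 0, "dz": 0, "wx": 0, "wy": 0, "wz": -10, "claw": 0.055}
    - {"dx": 0, "dy": 0, "dz": 0, "wx": 0, "wy": 0, "wz": -10, "claw": 0.055}
    - {"dx": 0.001, "dy": -0.04, "dz": 0, "wx": 0, "wy": 0, "wz": 0, "claw": 0.055}
    - {"dx": 0.001, "dy": -0.04, "dz": 0, "wx": 0, "wy": 0, "wz": 0, "claw": 0.055}
    - {"dx": 0, "dy": -0.032, "dz": 0, "wx": 0, "wy": 0, "wz": 0, "claw": 0.055}
    - {"dx": 0, "dy": 0, "dz": 0, "wx": 0, "wy": 0, "wz": 0, "claw": 0.055}
    - {"dx": 0, "dy": 0, "dz": 0, "wx": 0, "wy": 0, "wz": 0, "claw": 0.055}

```text
t: 35.98
eef_pos: [0.5716, -0.0898, 0.179]
tool_rot: [-0.001, -0.036, 0.999, 0.0]
contact_force: [-0.1, -0.0, 0.3]
gripper_width: 0.645
grasp_force: 0.0
```

Run:
```python
from h import *
rel([.5714,-.0909,.068],184)
o,p,d,C=look("wrist");cv2.imwrite("pics/w20.png",p[:,:,::-1])
# dark knob near its expected pixel
u=proj(C,[[.5714,-.0909,.076]])[0];g=p.max(2);m=(g<45).astype(np.uint8);m=cv2.morphologyEx(m,cv2.MORPH_OPEN,np.ones((5,5)))
for c in blobs(m,100):
    q=c.reshape(-1,2).mean(0)
    if np.hypot(*(q-u))<60: print("knob?",q,cv2.minEnclosingCircle(c),u)
```

```text
pos [ 0.5716 -0.0898  0.179 ] t 35.98 turn [ 0.1 -0.1  0.1] shift now-axes [ 1.00e-04 -1.20e-03  1.11e-01] after-turn axes [ 0.0003 -0.001   0.111 ]
knob? [319.13333333 248.20833333] ((317.98114013671875, 248.99685668945312), 21.94242286682129) [320.58409053 249.48104366]
```

Knob is where expected. Descend, grip, push in.

drive_tool:
  increments:
    - {"dx": 0, "dy": -0.001, "dz": 0.04, "wx": 0, "wy": 0, "wz": 0, "claw": 0.055}
    - {"dx": 0, "dy": 0, "dz": 0.04, "wx": 0, "wy": 0, "wz": 0, "claw": 0.055}
    - {"dx": 0, "dy": 0, "dz": 0.03, "wx": 0, "wy": 0, "wz": 0, "claw": 0.055}
    - {"dx": 0, "dy": 0, "dz": 0, "wx": 0, "wy": 0, "wz": 0, "claw": 0.01}
    - {"dx": 0, "dy": 0, "dz": 0, "wx": 0, "wy": 0, "wz": 0, "claw": 0.01}
    - {"dx": 0, "dy": 0, "dz": 0, "wx": 0, "wy": 0, "wz": 0, "claw": 0.01}
    - {"dx": 0, "dy": 0, "dz": 0, "wx": 0, "wy": 0, "wz": 0, "claw": 0.01}
    - {"dx": 0, "dy": 0.01, "dz": 0, "wx": 0, "wy": 0, "wz": 0, "claw": 0.01}
    - {"dx": 0, "dy": 0.02, "dz": 0, "wx": 0, "wy": 0, "wz": 0, "claw": 0.01}
    - {"dx": 0, "dy": 0.02, "dz": 0, "wx": 0, "wy": 0, "wz": 0, "claw": 0.01}
    - {"dx": 0, "dy": 0.02, "dz": 0, "wx": 0, "wy": 0, "wz": 0, "claw": 0.01}
    - {"dx": 0, "dy": 0.02, "dz": 0, "wx": 0, "wy": 0, "wz": 0, "claw": 0.01}
    - {"dx": 0, "dy": 0.02, "dz": 0, "wx": 0, "wy": 0, "wz": 0, "claw": 0.01}
    - {"dx": 0, "dy": 0.01, "dz": 0, "wx": 0, "wy": 0, "wz": 0, "claw": 0.01}
    - {"dx": 0, "dy": 0, "dz": 0, "wx": 0, "wy": 0, "wz": 0, "claw": 0.01}

```text
t: 37.9
eef_pos: [0.5638, 0.031, 0.0705]
tool_rot: [0.0, -0.037, 0.999, 0.001]
contact_force: [-1.7, 3.0, 2.5]
gripper_width: 0.285
grasp_force: 61.3
```

drive_tool:
  increments:
    - {"dx": 0, "dy": 0.02, "dz": 0, "wx": 0, "wy": 0, "wz": 0, "claw": 0.01}
    - {"dx": 0, "dy": 0.02, "dz": 0, "wx": 0, "wy": 0, "wz": 0, "claw": 0.01}
    - {"dx": 0, "dy": 0.015, "dz": 0, "wx": 0, "wy": 0, "wz": 0, "claw": 0.01}
    - {"dx": 0, "dy": 0.01, "dz": 0, "wx": 0, "wy": 0, "wz": 0, "claw": 0.01}
    - {"dx": 0, "dy": 0, "dz": 0, "wx": 0, "wy": 0, "wz": 0, "claw": 0.01}

```text
t: 38.52
eef_pos: [0.5593, 0.0952, 0.0704]
tool_rot: [0.0, -0.036, 0.999, 0.001]
contact_force: [-0.9, 3.0, 4.6]
gripper_width: 0.286
grasp_force: 61.5
```

drive_tool:
  increments:
    - {"dx": 0, "dy": 0.008, "dz": 0, "wx": 0, "wy": 0, "wz": 0, "claw": 0.01}
    - {"dx": 0, "dy": 0.004, "dz": 0, "wx": 0, "wy": 0, "wz": 0, "claw": 0.01}
    - {"dx": 0, "dy": 0, "dz": 0, "wx": 0, "wy": 0, "wz": 0, "claw": 0.01}

```text
t: 38.9
eef_pos: [0.5585, 0.1057, 0.0705]
tool_rot: [0.0, -0.036, 0.999, 0.0]
contact_force: [-1.2, -1.1, 5.4]
gripper_width: 0.281
grasp_force: 61.5
```

drive_tool:
  increments:
    - {"dx": 0, "dy": 0.005, "dz": 0, "wx": 0, "wy": 0, "wz": 0, "claw": 0.01}
    - {"dx": 0, "dy": 0, "dz": 0, "wx": 0, "wy": 0, "wz": 0, "claw": 0.01}

```text
t: 39.15
eef_pos: [0.5583, 0.1091, 0.0705]
tool_rot: [0.0, -0.035, 0.999, -0.0]
contact_force: [-1.1, -4.1, 6.5]
gripper_width: 0.285
grasp_force: 61.6
```

drive_tool:
  increments:
    - {"dx": 0, "dy": 0.005, "dz": 0, "wx": 0, "wy": 0, "wz": 0, "claw": 0.01}
    - {"dx": 0, "dy": 0, "dz": 0, "wx": 0, "wy": 0, "wz": 0, "claw": 0.01}

```text
t: 39.4
eef_pos: [0.5583, 0.1093, 0.0704]
tool_rot: [0.0, -0.033, 0.999, -0.003]
contact_force: [0.2, -15.1, 7.1]
gripper_width: 0.283
grasp_force: 61.8
```

drive_tool:
  increments:
    - {"dx": 0, "dy": 0.004, "dz": 0, "wx": 0, "wy": 0, "wz": 0, "claw": 0.01}
    - {"dx": 0, "dy": 0, "dz": 0, "wx": 0, "wy": 0, "wz": 0, "claw": 0.01}

```text
t: 39.65
eef_pos: [0.5583, 0.1094, 0.0704]
tool_rot: [0.0, -0.032, 0.999, -0.005]
contact_force: [0.6, -24.4, 8.4]
gripper_width: 0.286
grasp_force: 62.2
```

drive_tool:
  increments:
    - {"dx": 0, "dy": -0.009, "dz": 0, "wx": 0, "wy": 0, "wz": 0, "claw": 0.05}
    - {"dx": 0, "dy": 0, "dz": 0, "wx": 0, "wy": 0, "wz": 0, "claw": 0.05}
    - {"dx": 0, "dy": 0, "dz": 0, "wx": 0, "wy": 0, "wz": 0, "claw": 0.05}
    - {"dx": 0, "dy": 0, "dz": -0.03, "wx": 0, "wy": 0, "wz": 0, "claw": 0.05}
    - {"dx": 0, "dy": -0.01, "dz": -0.05, "wx": 0, "wy": 0, "wz": 0, "claw": 0.05}
    - {"dx": 0, "dy": -0.02, "dz": -0.06, "wx": 0, "wy": 0, "wz": 0, "claw": 0.03}
    - {"dx": 0.02, "dy": 0, "dz": -0.06, "wx": 0, "wy": 0, "wz": 0, "claw": 0.0}
    - {"dx": 0.03, "dy": 0, "dz": -0.06, "wx": 0, "wy": 0, "wz": 0, "claw": 0.0}
    - {"dx": 0.03, "dy": 0, "dz": -0.06, "wx": 0, "wy": 0, "wz": 0, "claw": 0.0}
    - {"dx": 0.03, "dy": 0, "dz": -0.02, "wx": 0, "wy": 0, "wz": 0, "claw": 0.0}
    - {"dx": 0, "dy": 0, "dz": 0, "wx": 0, "wy": 0, "wz": 0, "claw": 0.0}

```text
t: 41.02
eef_pos: [0.4539, 0.0737, 0.4027]
tool_rot: [0.002, -0.037, 0.999, 0.002]
contact_force: [0.8, -0.4, -1.6]
gripper_width: 0.001
grasp_force: 0.0
```

Run:
```python
from h import *
o=get_obs()
im,dt=read_camera("top");C=cam("top");cv2.imwrite("pics/top21.png",im[:,:,::-1])
g=im.max(2);
# dark grip blob in top view; its points by depth
m=np.zeros_like(g);m[235:300,140:175]=(g[235:300,140:175]<50)
m=cv2.morphologyEx(m,cv2.MORPH_OPEN,np.ones((3,3)))
for c in blobs(m,30):
    a,r=ray(C,c.mean(0));mm=np.zeros_like(m);cv2.drawContours(mm,[c],-1,1,-1);mm=cv2.erode(mm,np.ones((3,3)))
    vv,uu=np.nonzero(mm);a,r=ray(C,np.c_[uu,vv]);X=a+r*dt[vv,uu][:,None]
    print(c.mean(0),len(uu),X.mean(0).round(3),X[np.argsort(X[:,0])][[3,-4]].round(3))
sv,ds=read_camera("side");cv2.imwrite("pics/s21.png",sv[:,:,::-1])
D=cam("side");print("side proj",proj(D,[[.452,.309,.299]]))
rel([.44,.31,.42],184)
```

```text
side proj [[211.18626072 140.44154038]]
pos [0.4545 0.0735 0.4004] t 41.12 turn [0.  0.  0.2] shift now-axes [-0.0026  0.237  -0.0195] after-turn axes [-0.002   0.237  -0.0196]
```

Run:
```python
from h import *
T,D=cam("top"),cam("side")
for f,C,(x0,x1,y0,y1) in(("top0",T,(145,175,240,300)),("side0",D,(190,232,132,158))):
    im=cv2.imread(f"pics/{f}.png");g=im.max(2);m=np.zeros_like(g);m[y0:y1,x0:x1]=g[y0:y1,x0:x1]<60
    cs=blobs(m,40);print(f,[(c.reshape(-1,2).mean(0).round(1),c.reshape(-1,2).min(0),c.reshape(-1,2).max(0),cv2.contourArea(c)) for c in cs])
    c=max(cs,key=cv2.contourArea);M=cv2.moments(c);u=(M["m10"]/M["m00"],M["m01"]/M["m00"]);print(u)
    if f=="top0":a=u
print(tri(T,a,D,u))
im=cv2.imread("pics/top21.png");print(im[268,150:168].tolist())
```

```text
top0 [(array([156.9, 268.5]), array([152, 251], dtype=int32), array([162, 285], dtype=int32), 225.0)]
(156.84666666666666, 268.40074074074073)
side0 [(array([211.2, 144.1]), array([197, 140], dtype=int32), array([225, 148], dtype=int32), 183.5)]
(211.00181653042685, 144.10263396911898)
(array([0.45160785, 0.31296485, 0.28475117]), np.float64(0.0003372615175403623))
[[110, 159, 197], [93, 135, 167], [60, 84, 103], [41, 54, 64], [38, 50, 58], [39, 50, 58], [39, 50, 58], [37, 49, 57], [36, 47, 56], [35, 46, 55], [34, 46, 54], [38, 53, 65], [63, 89, 110], [94, 136, 168], [108, 157, 195], [111, 161, 200], [111, 160, 199], [112, 161, 199]]
```

drive_tool:
  increments:
    - {"dx": 0, "dy": 0.048, "dz": 0, "wx": 0, "wy": 0, "wz": 0, "claw": 0.0}
    - {"dx": 0, "dy": 0.048, "dz": 0, "wx": 0, "wy": 0, "wz": 0, "claw": 0.0}
    - {"dx": 0, "dy": 0.048, "dz": 0, "wx": 0, "wy": 0, "wz": 0, "claw": 0.0}
    - {"dx": 0, "dy": 0.048, "dz": 0, "wx": 0, "wy": 0, "wz": 0, "claw": 0.0}
    - {"dx": 0, "dy": 0.047, "dz": 0, "wx": 0, "wy": 0, "wz": 0, "claw": 0.0}
    - {"dx": -0.002, "dy": 0, "dz": 0.04, "wx": 0, "wy": 0, "wz": 0, "claw": 0.0}
    - {"dx": 0, "dy": 0, "dz": 0, "wx": 0, "wy": 0, "wz": 0, "claw": 0.0}

```text
t: 42.0
eef_pos: [0.4385, 0.3106, 0.3562]
tool_rot: [-0.003, -0.036, 0.999, -0.003]
contact_force: [-0.3, -0.7, -0.1]
gripper_width: 0.0
grasp_force: 0.0
```

Run:
```python
from h import *
rel([.44,.312,.335],184)
```

```text
pos [0.4385 0.3106 0.3562] t 42.0 turn [-0.3 -0.4  0.1] shift now-axes [-0.0018  0.0014  0.0212] after-turn axes [-0.0016  0.0012  0.0212]
```

First stroke down, slowly: 0.356 → 0.206.

drive_tool:
  increments:
    - {"dx": -0.001, "dy": 0.001, "dz": 0.02, "wx": 0, "wy": 0, "wz": 0, "claw": 0.0}
    - {"dx": 0, "dy": 0, "dz": 0.02, "wx": 0, "wy": 0, "wz": 0, "claw": 0.0}
    - {"dx": 0, "dy": 0, "dz": 0.02, "wx": 0, "wy": 0, "wz": 0, "claw": 0.0}
    - {"dx": 0, "dy": 0, "dz": 0.02, "wx": 0, "wy": 0, "wz": 0, "claw": 0.0}
    - {"dx": 0, "dy": 0, "dz": 0.02, "wx": 0, "wy": 0, "wz": 0, "claw": 0.0}
    - {"dx": 0, "dy": 0, "dz": 0.02, "wx": 0, "wy": 0, "wz": 0, "claw": 0.0}
    - {"dx": 0, "dy": 0, "dz": 0.015, "wx": 0, "wy": 0, "wz": 0, "claw": 0.0}
    - {"dx": 0, "dy": 0, "dz": 0, "wx": 0, "wy": 0, "wz": 0, "claw": 0.0}

```text
t: 43.0
eef_pos: [0.4408, 0.3128, 0.2265]
tool_rot: [-0.001, -0.035, 0.999, 0.0]
contact_force: [-5.6, -0.5, 10.0]
gripper_width: -0.001
grasp_force: 5.5
```

drive_tool:
  increments:
    - {"dx": 0, "dy": 0, "dz": 0.01, "wx": 0, "wy": 0, "wz": 0, "claw": 0.0}
    - {"dx": 0, "dy": 0, "dz": 0.005, "wx": 0, "wy": 0, "wz": 0, "claw": 0.0}
    - {"dx": 0, "dy": 0, "dz": 0, "wx": 0, "wy": 0, "wz": 0, "claw": 0.0}

```text
t: 43.38
eef_pos: [0.4423, 0.3129, 0.2128]
tool_rot: [0.001, -0.035, 0.999, 0.001]
contact_force: [-3.0, -0.5, 11.5]
gripper_width: -0.001
grasp_force: 5.8
```

drive_tool:
  increments:
    - {"dx": 0, "dy": 0, "dz": 0.006, "wx": 0, "wy": 0, "wz": 0, "claw": 0.0}
    - {"dx": 0, "dy": 0, "dz": 0.004, "wx": 0, "wy": 0, "wz": 0, "claw": 0.0}
    - {"dx": 0, "dy": 0, "dz": 0, "wx": 0, "wy": 0, "wz": 0, "claw": 0.0}

```text
t: 43.75
eef_pos: [0.4435, 0.3132, 0.2067]
tool_rot: [0.002, -0.034, 0.999, 0.002]
contact_force: [-9.4, -7.5, 38.3]
gripper_width: 0.001
grasp_force: 20.1
```

drive_tool:
  increments:
    - {"dx": 0, "dy": 0, "dz": 0.004, "wx": 0, "wy": 0, "wz": 0, "claw": 0.0}
    - {"dx": 0, "dy": 0, "dz": 0, "wx": 0, "wy": 0, "wz": 0, "claw": 0.0}

```text
t: 44.0
eef_pos: [0.4437, 0.3132, 0.2061]
tool_rot: [0.002, -0.034, 0.999, 0.003]
contact_force: [-19.9, -14.6, 66.7]
gripper_width: 0.004
grasp_force: 35.0
```

drive_tool:
  increments:
    - {"dx": 0, "dy": 0, "dz": -0.024, "wx": 0, "wy": 0, "wz": 0, "claw": 0.0}
    - {"dx": 0, "dy": 0, "dz": -0.035, "wx": 0, "wy": 0, "wz": 0, "claw": 0.0}
    - {"dx": 0, "dy": 0, "dz": -0.035, "wx": 0, "wy": 0, "wz": 0, "claw": 0.0}
    - {"dx": 0, "dy": 0, "dz": -0.035, "wx": 0, "wy": 0, "wz": 0, "claw": 0.0}
    - {"dx": 0, "dy": 0, "dz": -0.035, "wx": 0, "wy": 0, "wz": 0, "claw": 0.0}
    - {"dx": 0, "dy": 0, "dz": 0, "wx": 0, "wy": 0, "wz": 0, "claw": 0.0}
    - {"dx": 0, "dy": 0, "dz": 0, "wx": 0, "wy": 0, "wz": 0, "claw": 0.0}

```text
t: 44.88
eef_pos: [0.4409, 0.3117, 0.3603]
tool_rot: [-0.0, -0.035, 0.999, -0.0]
contact_force: [0.7, -0.3, -0.4]
gripper_width: -0.003
grasp_force: 0.0
```

Run:
```python
from h import *
rel([.44,.312,.206],184)
im,_=read_camera("side");cv2.imwrite("pics/s22.png",im[:,:,::-1])
im0=cv2.imread("pics/side0.png")
# ram foot seen from the side: dark pixels' lowest row in window under the head; pump grip place
for f in("side0","s22"):
    g=cv2.imread(f"pics/{f}.png").max(2);w=g[196:222,236:262]<70;v,u=np.nonzero(w);print(f,len(v),v.max()+196 if len(v) else None)
```

```text
pos [0.4409 0.3117 0.3603] t 44.88 turn [-0. -0.  0.] shift now-axes [0.0008 0.0004 0.1543] after-turn axes [0.0008 0.0003 0.1543]
side0 88 218
s22 78 216
```

drive_tool:
  increments:
    - {"dx": 0, "dy": 0, "dz": 0.025, "wx": 0, "wy": 0, "wz": 0, "claw": 0.0}
    - {"dx": 0, "dy": 0, "dz": 0.025, "wx": 0, "wy": 0, "wz": 0, "claw": 0.0}
    - {"dx": 0, "dy": 0, "dz": 0.025, "wx": 0, "wy": 0, "wz": 0, "claw": 0.0}
    - {"dx": 0, "dy": 0, "dz": 0.025, "wx": 0, "wy": 0, "wz": 0, "claw": 0.0}
    - {"dx": 0, "dy": 0, "dz": 0.025, "wx": 0, "wy": 0, "wz": 0, "claw": 0.0}
    - {"dx": 0, "dy": 0, "dz": 0.018, "wx": 0, "wy": 0, "wz": 0, "claw": 0.0}
    - {"dx": 0, "dy": 0, "dz": 0.01, "wx": 0, "wy": 0, "wz": 0, "claw": 0.0}
    - {"dx": 0, "dy": 0, "dz": 0.004, "wx": 0, "wy": 0, "wz": 0, "claw": 0.0}
    - {"dx": 0, "dy": 0, "dz": 0, "wx": 0, "wy": 0, "wz": 0, "claw": 0.0}
    - {"dx": 0, "dy": 0, "dz": 0, "wx": 0, "wy": 0, "wz": 0, "claw": 0.0}

```text
t: 46.18
eef_pos: [0.4419, 0.3128, 0.2065]
tool_rot: [0.001, -0.035, 0.999, 0.001]
contact_force: [-6.1, -4.0, 28.7]
gripper_width: -0.002
grasp_force: 14.4
```

drive_tool:
  increments:
    - {"dx": 0, "dy": 0, "dz": -0.025, "wx": 0, "wy": 0, "wz": 0, "claw": 0.0}
    - {"dx": 0, "dy": 0, "dz": -0.035, "wx": 0, "wy": 0, "wz": 0, "claw": 0.0}
    - {"dx": 0, "dy": 0, "dz": -0.035, "wx": 0, "wy": 0, "wz": 0, "claw": 0.0}
    - {"dx": 0, "dy": 0, "dz": -0.035, "wx": 0, "wy": 0, "wz": 0, "claw": 0.0}
    - {"dx": 0, "dy": 0, "dz": -0.027, "wx": 0, "wy": 0, "wz": 0, "claw": 0.0}
    - {"dx": 0, "dy": 0, "dz": 0, "wx": 0, "wy": 0, "wz": 0, "claw": 0.0}
    - {"dx": 0, "dy": 0, "dz": 0, "wx": 0, "wy": 0, "wz": 0, "claw": 0.0}

```text
t: 47.05
eef_pos: [0.4401, 0.3117, 0.3588]
tool_rot: [-0.001, -0.035, 0.999, -0.001]
contact_force: [0.1, 0.4, 0.2]
gripper_width: 0.005
grasp_force: 0.0
```

Good full stroke. Repeating: strokes 3–6, each a full down and up.

drive_tool:
  increments:
    - {"dx": 0, "dy": 0, "dz": 0.025, "wx": 0, "wy": 0, "wz": 0, "claw": 0.0}
    - {"dx": 0, "dy": 0, "dz": 0.025, "wx": 0, "wy": 0, "wz": 0, "claw": 0.0}
    - {"dx": 0, "dy": 0, "dz": 0.025, "wx": 0, "wy": 0, "wz": 0, "claw": 0.0}
    - {"dx": 0, "dy": 0, "dz": 0.025, "wx": 0, "wy": 0, "wz": 0, "claw": 0.0}
    - {"dx": 0, "dy": 0, "dz": 0.025, "wx": 0, "wy": 0, "wz": 0, "claw": 0.0}
    - {"dx": 0, "dy": 0, "dz": 0.018, "wx": 0, "wy": 0, "wz": 0, "claw": 0.0}
    - {"dx": 0, "dy": 0, "dz": 0.01, "wx": 0, "wy": 0, "wz": 0, "claw": 0.0}
    - {"dx": 0, "dy": 0, "dz": 0.004, "wx": 0, "wy": 0, "wz": 0, "claw": 0.0}
    - {"dx": 0, "dy": 0, "dz": 0, "wx": 0, "wy": 0, "wz": 0, "claw": 0.0}
    - {"dx": 0, "dy": 0, "dz": 0, "wx": 0, "wy": 0, "wz": 0, "claw": 0.0}

```text
t: 48.3
eef_pos: [0.4415, 0.3127, 0.2063]
tool_rot: [0.001, -0.035, 0.999, 0.001]
contact_force: [-7.4, -5.0, 31.5]
gripper_width: -0.008
grasp_force: 16.1
```

drive_tool:
  increments:
    - {"dx": 0, "dy": 0, "dz": -0.025, "wx": 0, "wy": 0, "wz": 0, "claw": 0.0}
    - {"dx": 0, "dy": 0, "dz": -0.035, "wx": 0, "wy": 0, "wz": 0, "claw": 0.0}
    - {"dx": 0, "dy": 0, "dz": -0.035, "wx": 0, "wy": 0, "wz": 0, "claw": 0.0}
    - {"dx": 0, "dy": 0, "dz": -0.035, "wx": 0, "wy": 0, "wz": 0, "claw": 0.0}
    - {"dx": 0, "dy": 0, "dz": -0.027, "wx": 0, "wy": 0, "wz": 0, "claw": 0.0}
    - {"dx": 0, "dy": 0, "dz": 0, "wx": 0, "wy": 0, "wz": 0, "claw": 0.0}
    - {"dx": 0, "dy": 0, "dz": 0, "wx": 0, "wy": 0, "wz": 0, "claw": 0.0}

```text
t: 49.18
eef_pos: [0.44, 0.3117, 0.3584]
tool_rot: [-0.001, -0.035, 0.999, -0.001]
contact_force: [0.5, 0.6, -0.1]
gripper_width: -0.001
grasp_force: 0.0
```

drive_tool:
  increments:
    - {"dx": 0, "dy": 0, "dz": 0.025, "wx": 0, "wy": 0, "wz": 0, "claw": 0.0}
    - {"dx": 0, "dy": 0, "dz": 0.025, "wx": 0, "wy": 0, "wz": 0, "claw": 0.0}
    - {"dx": 0, "dy": 0, "dz": 0.025, "wx": 0, "wy": 0, "wz": 0, "claw": 0.0}
    - {"dx": 0, "dy": 0, "dz": 0.025, "wx": 0, "wy": 0, "wz": 0, "claw": 0.0}
    - {"dx": 0, "dy": 0, "dz": 0.025, "wx": 0, "wy": 0, "wz": 0, "claw": 0.0}
    - {"dx": 0, "dy": 0, "dz": 0.018, "wx": 0, "wy": 0, "wz": 0, "claw": 0.0}
    - {"dx": 0, "dy": 0, "dz": 0.01, "wx": 0, "wy": 0, "wz": 0, "claw": 0.0}
    - {"dx": 0, "dy": 0, "dz": 0.004, "wx": 0, "wy": 0, "wz": 0, "claw": 0.0}
    - {"dx": 0, "dy": 0, "dz": 0, "wx": 0, "wy": 0, "wz": 0, "claw": 0.0}
    - {"dx": 0, "dy": 0, "dz": 0, "wx": 0, "wy": 0, "wz": 0, "claw": 0.0}

```text
t: 50.42
eef_pos: [0.4415, 0.3126, 0.2063]
tool_rot: [0.001, -0.035, 0.999, 0.001]
contact_force: [-6.8, -5.8, 32.9]
gripper_width: 0.002
grasp_force: 16.5
```

drive_tool:
  increments:
    - {"dx": 0, "dy": 0, "dz": -0.025, "wx": 0, "wy": 0, "wz": 0, "claw": 0.0}
    - {"dx": 0, "dy": 0, "dz": -0.035, "wx": 0, "wy": 0, "wz": 0, "claw": 0.0}
    - {"dx": 0, "dy": 0, "dz": -0.035, "wx": 0, "wy": 0, "wz": 0, "claw": 0.0}
    - {"dx": 0, "dy": 0, "dz": -0.035, "wx": 0, "wy": 0, "wz": 0, "claw": 0.0}
    - {"dx": 0, "dy": 0, "dz": -0.027, "wx": 0, "wy": 0, "wz": 0, "claw": 0.0}
    - {"dx": 0, "dy": 0, "dz": 0, "wx": 0, "wy": 0, "wz": 0, "claw": 0.0}
    - {"dx": 0, "dy": 0, "dz": 0, "wx": 0, "wy": 0, "wz": 0, "claw": 0.0}

```text
t: 51.3
eef_pos: [0.4399, 0.3117, 0.3583]
tool_rot: [-0.001, -0.035, 0.999, -0.001]
contact_force: [-0.3, 0.0, 0.6]
gripper_width: 0.003
grasp_force: 0.0
```

drive_tool:
  increments:
    - {"dx": 0, "dy": 0, "dz": 0.025, "wx": 0, "wy": 0, "wz": 0, "claw": 0.0}
    - {"dx": 0, "dy": 0, "dz": 0.025, "wx": 0, "wy": 0, "wz": 0, "claw": 0.0}
    - {"dx": 0, "dy": 0, "dz": 0.025, "wx": 0, "wy": 0, "wz": 0, "claw": 0.0}
    - {"dx": 0, "dy": 0, "dz": 0.025, "wx": 0, "wy": 0, "wz": 0, "claw": 0.0}
    - {"dx": 0, "dy": 0, "dz": 0.025, "wx": 0, "wy": 0, "wz": 0, "claw": 0.0}
    - {"dx": 0, "dy": 0, "dz": 0.018, "wx": 0, "wy": 0, "wz": 0, "claw": 0.0}
    - {"dx": 0, "dy": 0, "dz": 0.01, "wx": 0, "wy": 0, "wz": 0, "claw": 0.0}
    - {"dx": 0, "dy": 0, "dz": 0.004, "wx": 0, "wy": 0, "wz": 0, "claw": 0.0}
    - {"dx": 0, "dy": 0, "dz": 0, "wx": 0, "wy": 0, "wz": 0, "claw": 0.0}
    - {"dx": 0, "dy": 0, "dz": 0, "wx": 0, "wy": 0, "wz": 0, "claw": 0.0}

```text
t: 52.55
eef_pos: [0.4415, 0.3126, 0.2063]
tool_rot: [0.001, -0.035, 0.999, 0.001]
contact_force: [-6.6, -5.5, 33.1]
gripper_width: -0.0
grasp_force: 16.7
```

drive_tool:
  increments:
    - {"dx": 0, "dy": 0, "dz": -0.025, "wx": 0, "wy": 0, "wz": 0, "claw": 0.0}
    - {"dx": 0, "dy": 0, "dz": -0.035, "wx": 0, "wy": 0, "wz": 0, "claw": 0.0}
    - {"dx": 0, "dy": 0, "dz": -0.035, "wx": 0, "wy": 0, "wz": 0, "claw": 0.0}
    - {"dx": 0, "dy": 0, "dz": -0.035, "wx": 0, "wy": 0, "wz": 0, "claw": 0.0}
    - {"dx": 0, "dy": 0, "dz": -0.027, "wx": 0, "wy": 0, "wz": 0, "claw": 0.0}
    - {"dx": 0, "dy": 0, "dz": 0, "wx": 0, "wy": 0, "wz": 0, "claw": 0.0}
    - {"dx": 0, "dy": 0, "dz": 0, "wx": 0, "wy": 0, "wz": 0, "claw": 0.0}

```text
t: 53.42
eef_pos: [0.4399, 0.3117, 0.3583]
tool_rot: [-0.001, -0.035, 0.999, -0.001]
contact_force: [0.1, -0.8, 0.2]
gripper_width: -0.001
grasp_force: 0.0
```

Five strokes done. One more for margin, then retreat and take the last look.

drive_tool:
  increments:
    - {"dx": 0, "dy": 0, "dz": 0.025, "wx": 0, "wy": 0, "wz": 0, "claw": 0.0}
    - {"dx": 0, "dy": 0, "dz": 0.025, "wx": 0, "wy": 0, "wz": 0, "claw": 0.0}
    - {"dx": 0, "dy": 0, "dz": 0.025, "wx": 0, "wy": 0, "wz": 0, "claw": 0.0}
    - {"dx": 0, "dy": 0, "dz": 0.025, "wx": 0, "wy": 0, "wz": 0, "claw": 0.0}
    - {"dx": 0, "dy": 0, "dz": 0.025, "wx": 0, "wy": 0, "wz": 0, "claw": 0.0}
    - {"dx": 0, "dy": 0, "dz": 0.018, "wx": 0, "wy": 0, "wz": 0, "claw": 0.0}
    - {"dx": 0, "dy": 0, "dz": 0.01, "wx": 0, "wy": 0, "wz": 0, "claw": 0.0}
    - {"dx": 0, "dy": 0, "dz": 0.004, "wx": 0, "wy": 0, "wz": 0, "claw": 0.0}
    - {"dx": 0, "dy": 0, "dz": 0, "wx": 0, "wy": 0, "wz": 0, "claw": 0.0}
    - {"dx": 0, "dy": 0, "dz": 0, "wx": 0, "wy": 0, "wz": 0, "claw": 0.0}

```text
t: 54.68
eef_pos: [0.4416, 0.3126, 0.2063]
tool_rot: [0.001, -0.035, 0.999, 0.001]
contact_force: [-6.8, -5.0, 32.9]
gripper_width: 0.001
grasp_force: 16.7
```

drive_tool:
  increments:
    - {"dx": 0, "dy": 0, "dz": -0.025, "wx": 0, "wy": 0, "wz": 0, "claw": 0.0}
    - {"dx": 0, "dy": 0, "dz": -0.035, "wx": 0, "wy": 0, "wz": 0, "claw": 0.0}
    - {"dx": 0, "dy": 0, "dz": -0.035, "wx": 0, "wy": 0, "wz": 0, "claw": 0.0}
    - {"dx": 0, "dy": 0, "dz": -0.035, "wx": 0, "wy": 0, "wz": 0, "claw": 0.0}
    - {"dx": 0, "dy": 0, "dz": -0.045, "wx": 0, "wy": 0, "wz": 0, "claw": 0.0}
    - {"dx": 0, "dy": 0, "dz": -0.04, "wx": 0, "wy": 0, "wz": 0, "claw": 0.0}
    - {"dx": 0, "dy": 0, "dz": 0, "wx": 0, "wy": 0, "wz": 0, "claw": 0.0}
    - {"dx": 0, "dy": 0, "dz": 0, "wx": 0, "wy": 0, "wz": 0, "claw": 0.0}

```text
t: 55.68
eef_pos: [0.4401, 0.3118, 0.4163]
tool_rot: [-0.001, -0.035, 0.999, -0.001]
contact_force: [-0.7, -0.5, -0.3]
gripper_width: 0.002
grasp_force: 0.0
```

Run:
```python
from h import *
im,_=read_camera("side");cv2.imwrite("pics/s23.png",im[:,:,::-1])
cv2.imwrite("pics/m23.png",cv2.resize(im[100:280,180:360],(600,600),interpolation=cv2.INTER_CUBIC)[:,:,::-1])
```

```text
(no output)
```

View pics/m23.png

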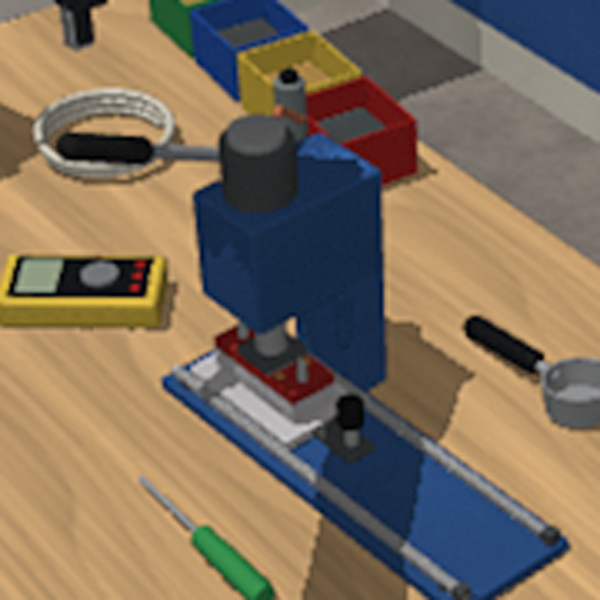

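The ram foot rests on the red plate (275,350), the bed is home, the pack is flat on both pins and the lever is up (105,148). Handing in.

```bash
python3 -c "
from station import *
print(hand_in())"
```

```text
the job is handed in; nothing more can be done
None
```

The job is handed in: three heater plates and the red end plate are on the pins, the bed is home, the ram is bearing on the end plate after six full strokes, and the lever is up; the hand-in returned no verdict.

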